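# Unpack a watch job from its stack

### The job

A watch's job is stacked up on the bench: take the stack apart and set each thing upright in its place. The movement in its grooved holder goes between the pins of the timing stand, pressed down until it snaps home on the seat; the dial tin goes into the empty large compartment of the parts tray, the wire basket into the ultrasonic cleaner's tank, and the job box into the free bay of the job rack, lengthwise. Everything must sit flat on the floor of its place; never tip any of them over, and leave the loupe and the oil pot where they stand.

Things in the scene. Friction and masses are not known exactly. Their poses are not given: they have to be found in the camera images.
- movement: Top of the stack: watch movement (brass, with wheels) in a round aluminium holder, diameter 38, height 20 mm. Its side: rim of diameter 38 up to 5.5 mm (lower edge bevelled), groove of diameter 33 up to 12 mm, diameter 38 to the top. Origin: centre of the underside; z up. About 60 g.
- dial_tin: Second from the top: round black tin, diameter 48 mm, height 22 mm, three pale dials under its flat window. Origin: centre of the underside; z up. About 50 g.
- basket: Third from the top: round lidded steel wire basket, diameter 56 mm, height 32 mm, flat top. Origin: centre of the underside; z up. About 90 g.
- job_box: Bottom of the stack: rectangular pale blue-grey plastic box with a flat lid, 60 mm along its x, 82 mm along its y, 28 mm high. Origin: centre of the underside; z up. About 110 g. It stands on the bench, and may be turned up to 0.5 rad. (A like box, fixed, stands in the other bay of the job rack.)
- stand_seat (a point): Fixed timing stand: grey base 84 (x) by 112 mm (y), dark head 36 mm high. Point: top of its brass boss, 40 mm up, where the holder rests. Four sprung pins (x +-10, y +-18 mm, tops 11.5 mm over the seat) yield along y; x sides free for fingers. Laid in loosely it stops 8 mm high; about 10 N (5 to 15) down snaps it home: the force peaks near 7 mm, is gone by 4 mm, then the pins hold its groove.
- tray_free (a point): Fixed cream tray 118 (x) by 160 mm (y), dark blue edge: two large compartments side by side in y, a row of small parts at its -x side. Point: floor centre of the empty large compartment, at the -y side (the other holds things), 2 mm above the bench. The compartment is 75 mm square inside; walls 3 to 4 mm thick rise 8 mm above its floor.
- tank_floor (a point): Ultrasonic cleaner, fixed, lid off: white housing 112 mm (x) by 184 mm (y), 56 mm high, with an open steel tank and a small control panel at its +y end. This point: centre of the tank's floor, 30 mm above the bench. The tank is 90 mm in x and 144 mm in y inside, its rim 26 mm above the floor.
- rack_bay (a point): Job rack, fixed: low dark steel tray 86 mm (x) by 209 mm (y) with two bays end to end along y; the +y bay holds another job's box. This point: centre of the floor of the free bay, 2 mm above the bench. The bay is 80 mm in x and 100 mm in y inside; the lip around it is 3 mm thick and rises 8 mm above the floor. The job box's long side goes along y, either way round.
- loupe: Black watchmaker's loupe standing on its wide end, diameter 32 mm, height 28 mm. Origin: centre of the underside. Not to be moved.
- oil_pot: Small steel oil pot with a dark green knobbed lid, diameter 31 mm, height 26 mm. Origin: centre of the underside. Not to be moved.
Not all that is in view belongs to the job. Leave any orange look-alike of the movement alone.

How it is judged:
By the outcome, as a careful person would: the job done as asked, in the order asked, and still so for the second after the job is handed in, with the robot touching nothing.
It also fails if it takes over 109 s, if anything falls off the work surface, if the arm or the gripper's body presses on something with over 40 N, if the wrist force passes 120 N, or if a joint passes its speed limit or range.

### The arm

A 7-joint arm with a two-finger parallel gripper is mounted at the origin on the work surface. World frame = base frame: x ahead of the robot, y to its left, z up, the work surface at z = 0. Lengths are in m, angles in rad, forces in N, time in s.
With the tool pointing down it reaches from about 0.35 to 0.9 m from the base axis. Payload 7.2 kg.
Tool frame: the origin (TCP) lies on the front face of the gripper's body, between the roots of the fingers; the fingertips stand 73 mm ahead of it and the grasp point (between the pads) lies 54 mm ahead of it (ctrl.nose_length is the distance from the TCP to the fingertips, in m); z points along the fingers, y is the line along which they close (so a half turn about z gives the same grasp; the last joint's range is limited). The gripper opens to 85 mm and grips with 20 to 120 N. Pads are 22 mm wide; open, the fingers measure 114 mm over their backs; the gripper's body (76 mm by 85 mm) begins 54 mm behind the grasp point. The pads swing forward as they close: fully open they stand 13 mm farther back than shut.
Start: joints at [-1.268, 0.411, -0.013, 1.596, 0.006, 1.134, -0.082], TCP at [0.226, 0.583, 0.304] pointing down, gripper open.
Joint ranges: [-2.95, 2.95], [-0.29, 1.99], [-1.47, 1.44], [0.14, 2.54], [-1.03, 4.17], [0.13, 1.85], [-2.86, 2.86]. Speed limits (rad/s): [2.39, 2.39, 3.01, 3.01, 3.14, 3.14, 3.14].

### API

Orientations are given as a unit quaternion [w, x, y, z].
In Python, from bench import ctrl, read_camera, camera_model, ticket gives the robot as it stands.
- The arm moves only by the tool servo_tool, never from a script. Its argument "deltas" is a list of rows, each a list of 5 numbers: the opening, from 0 (shut) to 1 (fully open), then the shift along the tool's x, y, z in units of 50 mm (1.0 is 50 mm), then the turn about the tool's z in units of 8 degrees (1.0 is 8 degrees). In form: [[fingers, x, y, z, spin], ...]. A call has exactly 5 rows; each row shifts and turns the commanded pose from where the row before left it, along the tool's axes as they then stand; what a row does not reach is not made up. A row lasts 1/8 s, in which the tool goes at most 62.5 mm and 10.7 degrees, less where a joint would pass 70% of its speed; a pose out of reach is approached as far as the arm can. A call is refused whole if a number of a shift passes 1 or a number of a turn 1, either way. A call with a gripper value outside its range is refused whole. The fingers move at their own pace and stop on an object; "newtons" is the grip in N (left out, the last holds). Time passes only in rows, so rows that do not move let the fingers close, or fill a call up. It gives the time, the measured TCP pose, the force, the opening and the grip force at its end, in the units of the state.
- ctrl.sense(): the state, without advancing time (a new reading comes with each control period).
- read_camera(name): name is "side" or "top" or "wrist"; returns (picture, depth): 400x640x3 uint8, blue, green, red; 400x640 float32, m along the optical axis (not along the pixel's ray), 0 where there is no reading.
- camera_model(name): a dict with "fx", "fy", "cx", "cy" (pixels), "rvec" (rotation vector, rad) and "tvec" (3), from world to camera coordinates, as OpenCV has them; the wrist camera has in their place "hand_eye" (4x4, takes a point from camera to tool coordinates, whose origin is the TCP and whose axes are the flange's). Camera axes: x right, y down, z forward; pixel columns grow to the right and rows downward; lengths in m; the calibration is good to about 2 mm. A picture is of the moment at which its call begins: read the wrist's pose just before it. camera_model takes no time and is no camera call.
- ticket.job_done(): hands the job in; it is judged then, once.
The state is a dict: "clock": time; "joint_pos": joint angles; "qvel": joint speeds; "joint_torque": joint torques, N m; "ee_pos": TCP position; "orientation": TCP orientation; "contact_force": force on the tool from outside, world axes, zero at the start; "ft_torque": the same for the moment, N m; "grip_width": finger opening in m; "finger_force": force on a finger pad.
Only numpy, scipy, OpenCV 4.12 (cv2) and the standard library are available. Lean on these libraries where they do the work, as an engineer would, in place of code of your own. Each camera call takes 0.05 s, during which the arm holds its last target. There are 200 camera calls.

## Working session

There is one attempt and no reset: what is moved stays moved. The work goes in short steps, Python scripts to look and compute and a tool call to move; the robot and the scene stay as the last step left them, time stands still between calls to the robot, and variables do not carry over. Pictures are saved under pics/ and viewed, at most 14 in all, crops included, and the job is handed in when it is done.

Besides the shell and the picture viewer there is one more tool, called after "Request:" as name([rows], argument=value, ...), one row to a line, values as JSON. servo_tool: Moves the arm, as the interface text tells. Its arguments: {"type":"object","properties":{"deltas":{"type":"array","items":{"type":"array","items":{"type":"number"}}},"newtons":{"type":"number"}},"required":["deltas"]}

```bash
ls; mkdir -p pics; cat > h.py <<'E'
import numpy as np, cv2
from bench import ctrl, read_camera, camera_model, ticket
from scipy.spatial.transform import Rotation as R
def pose(s):
    q=s["orientation"]; return R.from_quat([q[1],q[2],q[3],q[0]]).as_matrix(), np.array(s["ee_pos"])
def extr(name,s=None):
    m=camera_model(name)
    if name!="wrist":
        Rm=cv2.Rodrigues(np.array(m["rvec"],float))[0]; return m,Rm.T,-Rm.T@np.array(m["tvec"],float).ravel()
    H=np.array(m["hand_eye"]); Rt,p=pose(s); return m,Rt@H[:3,:3],Rt@H[:3,3]+p
def ray(name,u,v,s=None):
    m,Rc,c=extr(name,s); return c,Rc@np.array([(u-m["cx"])/m["fx"],(v-m["cy"])/m["fy"],1.])
def onplane(name,u,v,z,s=None):
    c,d=ray(name,u,v,s); return c+d*(z-c[2])/d[2]
def cloud(name,D,s=None):
    m,Rc,c=extr(name,s); v,u=np.mgrid[:400,:640]
    P=np.stack([(u-m["cx"])/m["fx"]*D,(v-m["cy"])/m["fy"]*D,D],-1)@Rc.T+c
    P[D==0]=np.nan; return P
E
python3 - <<'E'
from h import *
s=ctrl.sense(); print(s, ctrl.nose_length)
for n in("top","side"):
    I,D=read_camera(n); cv2.imwrite(f"pics/{n}0.png",I); np.save(n+"0.npy",D); print(n,extr(n))
print(extr("wrist",s))
E
```

```text
pics
{'clock': 0.0, 'joint_pos': array([-1.26817208,  0.4119281 , -0.01270804,  1.59702674,  0.00561085,
        1.1343369 , -0.08220555]), 'qvel': array([ 0.0008586 ,  0.00098192, -0.00116   , -0.00035352, -0.00015641,
        0.00022272,  0.00042883]), 'joint_torque': array([-2.52369581e-06, -6.00619054e+01,  6.81956727e-01, -2.99420267e+01,
        1.37506746e-02,  1.07040518e-02,  2.36586878e-06]), 'ee_pos': array([0.22638799, 0.58214971, 0.30304252]), 'orientation': array([-8.91540690e-05,  1.84341741e-01,  9.82861858e-01, -8.26917342e-04]), 'contact_force': array([0.30578658, 0.52380358, 0.07118935]), 'ft_torque': array([-0.01872427,  0.00084697,  0.04655826]), 'finger_force': 0.0, 'grip_width': 0.08531695345743934} 0.0726
top ({'fx': 493.6485674297945, 'fy': 493.6485674297945, 'cx': 321.17526752099144, 'cy': 198.75864280746728, 'rvec': array([ 2.13221407, -2.15467568,  0.15556022]), 'tvec': array([0.04049551, 0.57700884, 1.11819331])}, array([[-0.01022022, -0.98906912,  0.14709802],
       [-0.99994165,  0.01062361,  0.00195692],
       [-0.00349825, -0.14706944, -0.98911998]]
[... 408 characters left out ...]
7]]), array([0.39787365, 0.6411464 , 0.67531717]))
({'fx': 285.4924380108663, 'fy': 285.4924380108663, 'cx': 315.41810383249106, 'cy': 194.74954730099788, 'hand_eye': array([[-4.29165799e-04, -9.60131824e-01, -2.79547307e-01,
         7.15020213e-02],
       [ 9.99999667e-01, -6.06253995e-04,  5.47020465e-04,
         8.24871253e-04],
       [-6.94688428e-04, -2.79546979e-01,  9.60131764e-01,
        -6.99366019e-02],
       [ 0.00000000e+00,  0.00000000e+00,  0.00000000e+00,
         1.00000000e+00]])}, array([[ 0.36276499,  0.89479218,  0.26028546],
       [ 0.93188016, -0.34803808, -0.10231747],
       [-0.00096362,  0.27967205, -0.96009511]]), array([0.160078  , 0.60893974, 0.37296839]))
```

View pics/top0.png

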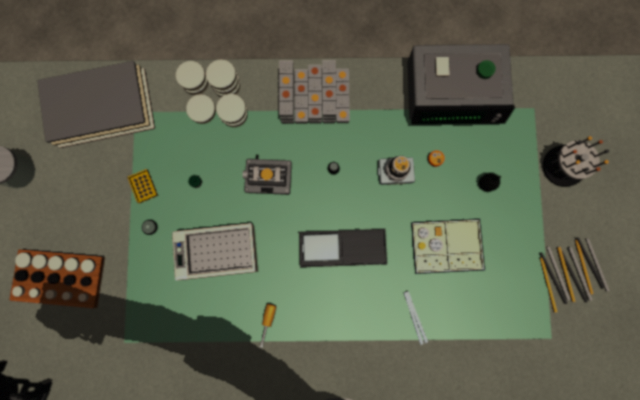

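View pics/side0.png

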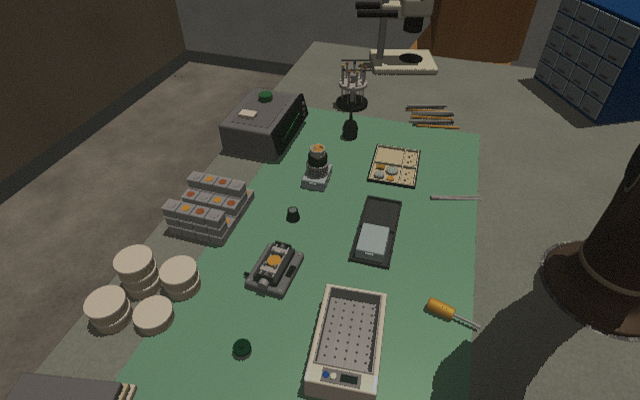

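Top view: the stack is at about (400,168). The orange look-alike (436,158) could be mistaken for the movement, and so could the timing stand's orange core (267,174). The movement is the brass-in-aluminium piece on top of the stack. Other pixels: loupe (334,167), oil pot (195,181), rack (343,247) with its free bay on the right, tray (448,247) with its free compartment at (463,237), tank (222,250).

```bash
python3 - <<'E'
from h import *
I=cv2.imread("pics/top0.png"); D=np.load("top0.npy"); P=cloud("top",D)
def box(name,u0,u1,v0,v1,z0,z1):
    Q=P[v0:v1,u0:u1]; m=(Q[...,2]>z0)&(Q[...,2]<z1)
    q=Q[m][:,:2]
    if len(q)<5: print(name,len(q)); return
    (c,sz,a)=cv2.minAreaRect((q*1000).astype(np.float32)); print(name,len(q),'z',np.median(Q[m][:,2]).round(4),'rect',np.round(c,1),np.round(sz,1),round(a,1),'mean',(q.mean(0)*1000).round(1))
z=P[...,2]; print("bench",np.nanmedian(z[190:210,200:380]), 'noise',np.nanstd(z[200:210,300:320]))
for (n,u,v) in [("stack",400,166),("tankfloor",222,250),("bayfloor",362,247),("trayfloor",463,237),("stand",267,174)]: print(n,P[v,u].round(4))
box("stack top",380,425,145,195,.09,.115)
box("stack all>35",375,425,145,200,.035,.115)
box("box top",375,425,145,200,.022,.034)
box("tank rim",165,265,215,285,.048,.065)
box("rack lip",293,392,222,272,.006,.04)
box("tray",405,490,212,280,.005,.03)
box("stand",235,300,145,205,.01,.07)
box("stand head",235,300,145,205,.03,.039)
box("stand hi",235,300,145,205,.044,.07)
box("loupe",322,346,155,180,.01,.04); box("oil",185,206,170,190,.01,.04); box("orange",425,447,146,170,.01,.04)
a=cv2.resize(I[140:200,370:450],None,fx=7,fy=7,interpolation=2); b=cv2.resize(I[145:205,228:308],None,fx=7,fy=7,interpolation=2)
cv2.imwrite("pics/c0.png",np.vstack([a,b])[:, :][::1][:840]); S=cv2.imread("pics/side0.png"); 
cv2.imwrite("pics/c1.png",cv2.resize(np.vstack([a,b]),None,fx=.7,fy=.7))
E
```

```text
bench 0.0007300608617114568 noise 0.0022512279116848276
stack [ 0.6414 -0.144   0.1013]
tankfloor [0.4604 0.2683 0.0292]
bayfloor [ 0.4654 -0.0623  0.0016]
trayfloor [ 0.487  -0.3066 -0.0014]
stand [0.6391 0.1628 0.0379]
stack top 223 z 0.1021 rect [ 646.7 -147.2] [35.1 37.4] 43.8 mean [ 646.4 -146.5]
stack all>35 495 z 0.0841 rect [ 643.7 -144.1] [55.5 46.7] 52.5 mean [ 641.1 -142.3]
box top 364 z 0.0275 rect [ 648.7 -147.1] [60.8 84.6] 2.7 mean [ 643.4 -143.6]
tank rim 1561 z 0.0559 rect [457.6 282.9] [112.1 185.1] 5.5 mean [455.2 300.5]
rack lip 1375 z 0.028 rect [469.7 -20.1] [224.7 111.9] 85.7 mean [465.   17.5]
tray 1345 z 0.0085 rect [ 467.5 -265.1] [191.8 159.8] 89.4 mean [ 469.3 -258.4]
stand 1604 z 0.0325 rect [644.7 163.7] [113.8  95.4] 87.1 mean [636.7 162.4]
stand head 453 z 0.0357 rect [639.6 168.9] [103.9  51.2] 87.1 mean [637.6 165.9]
stand hi 116 z 0.0465 rect [638.9 162.9] [88.8 33.3] 87.2 mean [639.3 161.8]
loupe 109 z 0.0264 rect [658.5   3.7] [27.1 25.3] 61.4 mean [657.4   3.6]
oil 134 z 0.0195 rect [628.7 340.8] [31.  28.2] 73.6 mean [628.2 339.4]
orange 194 z 0.02 rect [ 679.4 -246.7] [34.3 37.3] 44.1 mean [ 678.7 -246.2]
```

View pics/c1.png

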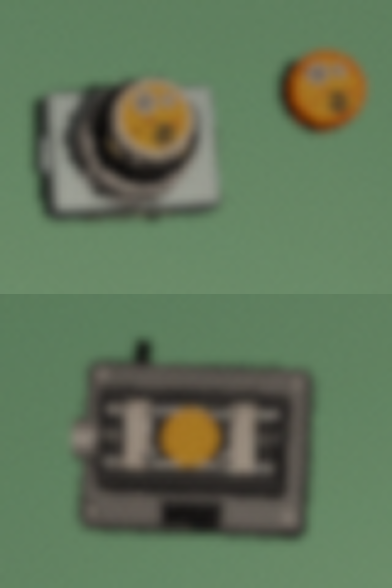

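The crop confirms it: the brass movement with the silver rim tops the stack, and the orange decoy stands apart on the bench. The stand's orange boss sits between its pins. I'll turn the tool so it closes along world x, then take closer wrist views.

Request:
servo_tool([
  [1,0,0,0,1],
  [1,0,0,0,1],
  [1,0,0,0,1],
  [1,0,0,0,1],
  [1,0,0,0,1],
], newtons=30)

```text
clock: 0.72
ee_pos: [0.2264, 0.5823, 0.3034]
orientation: [0.0, 0.511, 0.859, -0.0]
contact_force: [0.4, 0.8, 0.5]
grip_width: 0.0854
finger_force: 0.0
```

Request:
servo_tool([
  [1,0,0,0,1],
  [1,0,0,0,1],
  [1,0,0,0,1],
  [1,0,0,0,0.6],
  [1,0,0,0,0],
])

```text
clock: 1.35
ee_pos: [0.2263, 0.5824, 0.3035]
orientation: [0.0, 0.707, 0.707, -0.0]
contact_force: [-0.3, 0.9, 0.4]
grip_width: 0.0854
finger_force: 0.0
```

Request:
servo_tool([
  [1,-0.4,0.3,0,0],
  [1,-0.7,0.6,0,0],
  [1,-0.7,0.6,0,0],
  [1,-0.7,0.6,0,0],
  [1,-0.7,0.6,0,0],
])

```text
clock: 1.98
ee_pos: [0.3629, 0.4197, 0.304]
orientation: [0.0, 0.707, 0.707, 0.0]
contact_force: [0.3, 0.7, -0.1]
grip_width: 0.0853
finger_force: 0.0
```

Request:
servo_tool([
  [1,-0.7,0.6,0,0],
  [1,-0.7,0.6,0,0],
  [1,-0.7,0.6,0,0],
  [1,-0.7,0.6,0,0],
  [1,-0.4,0.3,0,0],
])

```text
clock: 2.6
ee_pos: [0.4979, 0.2581, 0.3041]
orientation: [0.001, 0.708, 0.706, -0.0]
contact_force: [-0.2, 0.2, -0.0]
grip_width: 0.0853
finger_force: 0.0
```

```bash
python3 - <<'E'
from h import *
import pickle
s=ctrl.sense(); I,D=read_camera("wrist"); cv2.imwrite("pics/w1.png",I); pickle.dump((s,D),open("w1.pkl","wb")); print(s["ee_pos"],np.abs(s["qvel"]).max())
E
```

```text
[0.49793533 0.25806205 0.30408361] 0.37829384838884833
```

View pics/w1.png

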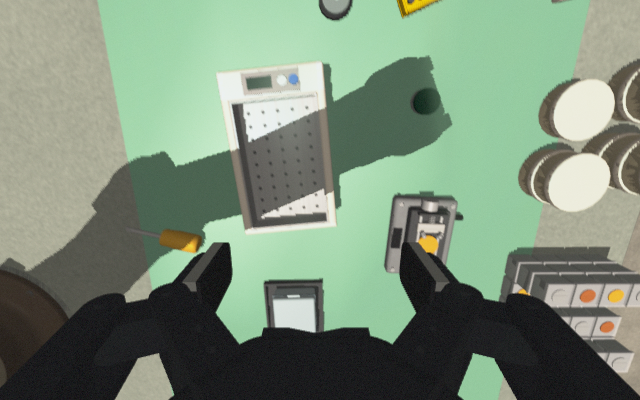

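Request:
servo_tool([
  [1,-0.5,0.1,0,0],
  [1,-1,0.2,0,0],
  [1,-1,0.3,0,0],
  [1,-1,0.4,0,0],
  [1,-1,0.4,0,0],
])

```text
clock: 3.28
ee_pos: [0.5659, 0.0348, 0.3041]
orientation: [-0.0, 0.707, 0.707, 0.0]
contact_force: [-0.2, -0.3, 0.4]
grip_width: 0.085
finger_force: 0.0
```

Request:
servo_tool([
  [1,-1,0.4,0,0],
  [1,-1,0.4,0,0],
  [1,-0.7,0.4,0,0],
  [1,-0.3,0.2,0,0],
  [1,0,0,0,0],
])

```text
clock: 3.9
ee_pos: [0.6356, -0.1138, 0.3036]
orientation: [-0.0, 0.708, 0.706, -0.0]
contact_force: [0.1, 0.3, -0.6]
grip_width: 0.0853
finger_force: 0.0
```

```bash
python3 - <<'E'
from h import *
import pickle
s=ctrl.sense(); I,D=read_camera("wrist"); cv2.imwrite("pics/w2.png",I); pickle.dump((s,D),open("w2.pkl","wb")); print(s["ee_pos"],np.abs(s["qvel"]).max())
E
```

```text
[ 0.63564303 -0.11384992  0.30356356] 0.036341424276652184
```

View pics/w2.png

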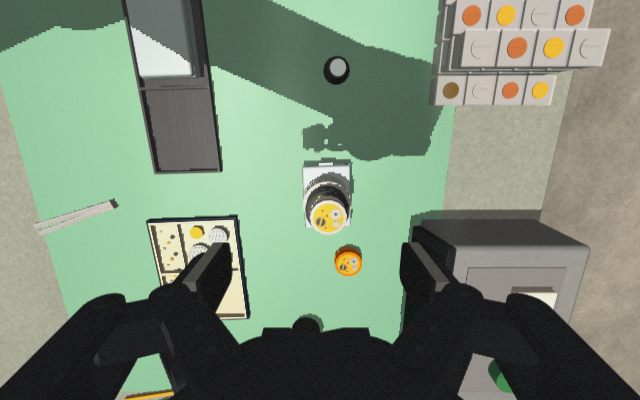

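w2 shows the movement at (328,214), the decoy at (348,262), the free bay at (187,132) and the tray's free compartment at (220,295), partly hidden by a finger. w1 shows the tank at (283,160) and the stand's boss at (428,243).

```bash
cat >> h.py <<'E'
def blob(P,x,y,r,z0,z1):
    m=(np.hypot(P[...,0]-x,P[...,1]-y)<r)&(P[...,2]>z0)&(P[...,2]<z1); m=cv2.morphologyEx(m.astype(np.uint8),cv2.MORPH_OPEN,np.ones((2,2)))>0
    q=P[m]; 
    if len(q)<5: return len(q)
    c,rr=cv2.minEnclosingCircle((q[:,:2]*1000).astype(np.float32)); b=cv2.minAreaRect((q[:,:2]*1000).astype(np.float32))
    return len(q),'z %.1f'%(np.median(q[:,2])*1000),'circ',np.round(c,1),round(rr,1),'mean',(q[:,:2].mean(0)*1000).round(1),'rect',[np.round(x,1) for x in b]
E
python3 - <<'E'
from h import *
import pickle
s,D=pickle.load(open("w2.pkl","rb")); P=cloud("wrist",D,s); I=cv2.imread("pics/w2.png")
for n,a in {"mov":(.645,-.146,.04,.096,.11),"tin":(.645,-.146,.04,.078,.088),"basket":(.645,-.146,.05,.055,.063),"box":(.645,-.146,.06,.02,.033),"orange":(.679,-.246,.03,.012,.03),"loupe":(.658,.003,.03,.02,.035),"bench":(.6,-.08,.02,-.02,.02)}.items(): print(n,blob(P,*a))
# movement top by colour (yellow/silver bright) circle cast onto z=.102
for name,img,ss,(u0,u1,v0,v1) in (("wrist",I,s,(295,360,185,240)),("top",cv2.imread("pics/top0.png"),None,(385,420,148,185))):
    h=cv2.cvtColor(img[v0:v1,u0:u1],cv2.COLOR_BGR2HSV); m=((h[...,0]>12)&(h[...,0]<35)&(h[...,1]>110)&(h[...,2]>90)).astype(np.uint8)
    m=cv2.morphologyEx(m,cv2.MORPH_CLOSE,np.ones((5,5))); c=max(cv2.findContours(m,0,1)[0],key=cv2.contourArea)
    hull=cv2.convexHull(c)[:,0]; W=np.array([onplane(name,u+u0,v+v0,.102,ss) for u,v in hull])
    (cc,r)=cv2.minEnclosingCircle((W[:,:2]*1000).astype(np.float32)); print(name,'brass',cc,r)
print([onplane("wrist",u,v,z,s).round(4) for u,v,z in ((305,163,.028),(351,160,.028),(304,226,.028))])
# fingers depth (tool coords)
m=camera_model("wrist"); H=np.array(m["hand_eye"]); v,u=np.mgrid[230:330,150:500]; d=D[230:330,150:500]
C=np.stack([(u-m["cx"])/m["fx"]*d,(v-m["cy"])/m["fy"]*d,d],-1)@H[:3,:3].T+H[:3,3]; k=(d>0)&(np.abs(C[...,0])<.03)&(C[...,2]<.12)
print('finger z max',np.percentile(C[k][:,2],[50,95,99,100]), 'y',np.abs(C[k][:,1]).min())
E
```

```text
mov (1050, 'z nan', 'circ', array([ 651.3, -168.3]), 42.4, 'mean', array([nan, nan]), 'rect', [array([ 654. , -167.9]), array([40.7, 84.7]), np.float64(8.0)])
tin (442, 'z nan', 'circ', array([ 655.6, -150.8]), 32.4, 'mean', array([nan, nan]), 'rect', [array([ 656.9, -145.6]), array([36. , 61.8]), np.float64(67.1)])
basket (323, 'z nan', 'circ', array([ 655.9, -149.3]), 35.0, 'mean', array([nan, nan]), 'rect', [array([ 659.1, -140.7]), array([40.8, 65.3]), np.float64(72.9)])
box (954, 'z nan', 'circ', array([ 651.2, -152.9]), 54.5, 'mean', array([nan, nan]), 'rect', [array([ 652.7, -150.6]), array([62.8, 96.2]), np.float64(2.3)])
orange (566, 'z nan', 'circ', array([ 682.5, -250.9]), 26.3, 'mean', array([nan, nan]), 'rect', [array([ 681.4, -251.2]), array([33.3, 51.9]), np.float64(24.1)])
loupe (405, 'z nan', 'circ', array([662.9,   6.4]), 14.4, 'mean', array([nan, nan]), 'rect', [array([662.9,   5. ]), array([26.4, 23. ]), np.float64(5.6)])
bench (759, 'z nan', 'circ', array([601.4, -81.4]), 20.1, 'mean', array([nan, nan]), 'rect', [array([601.3, -81.5]), array([39.6, 38.8]), np.float64(43.0)])
wrist brass (648.068115234375, -145.1505889892578) 15.296324729919434
top brass (647.4555053710938, -146.78050231933594) 15.729476928710938
[array([ 0.6226, -0.1019,  0.028 ]), array([ 0.6787, -0.0984,  0.028 ]), array([ 0.6203, -0.1846,  0.028 ])]
finger z max [0.01390489 0.05159556 0.05712752 0.06034934] y 0.004832340780203407
```

Both views put the brass disc at (0.648, -0.146), z 0.102. The open fingertips measure 60 mm ahead of the TCP, so the 73 mm figure is for shut fingers and it comes to about 70 mm at 38 mm width. Descending to TCP z 0.155.

Request:
servo_tool([
  [1,-0.34,0.15,0,0],
  [1,-0.3,0.1,0.5,0],
  [1,0,0,1,0],
  [1,0,0,1,0],
  [1,0,0,0.46,0],
], newtons=40)

```text
clock: 4.58
ee_pos: [0.6473, -0.144, 0.1529]
orientation: [-0.002, 0.707, 0.707, -0.001]
contact_force: [0.0, -0.1, 1.1]
grip_width: 0.0854
finger_force: 0.0
```

Request:
servo_tool([
  [0.7,0,0,0,0],
  [0.55,0,0,0,0],
  [0.4,0,0,0,0],
  [0.2,0,0,0,0],
  [0.2,0,0,0,0],
])

```text
clock: 5.2
ee_pos: [0.6494, -0.145, 0.1579]
orientation: [0.001, 0.707, 0.707, 0.001]
contact_force: [-0.8, 0.4, 7.2]
grip_width: 0.0362
finger_force: 39.9
```

Request:
servo_tool([
  [0.2,0,0,0,0],
  [0.2,0,0,0,0],
  [0.2,0,0,0,0],
  [0.2,0,0,0,0],
  [0.2,0,0,0,0],
])

```text
clock: 5.82
ee_pos: [0.6494, -0.145, 0.158]
orientation: [0.001, 0.707, 0.707, 0.001]
contact_force: [-0.8, 0.1, 6.4]
grip_width: 0.0363
finger_force: 39.9
```

```bash
python3 - <<'E'
from h import *
import pickle
s=ctrl.sense(); I,D=read_camera("wrist"); cv2.imwrite("pics/w3.png",I[100:]); print(s["ee_pos"],s["grip_width"],s["finger_force"],s["contact_force"])
I,D=read_camera("side"); cv2.imwrite("pics/s3.png",cv2.resize(I[90:220,250:400],None,fx=4,fy=4))
E
```

```text
[ 0.64941195 -0.14504666  0.15795135] 0.03631746320239284 39.88203975561191 [-0.81594507  0.06635857  6.3698678 ]
```

View pics/s3.png

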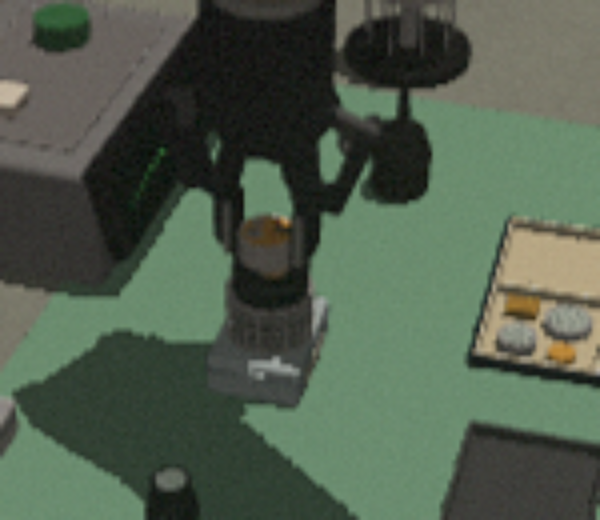

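The movement is between the pads (width 36 mm, 40 N), and the tips lightly touch the tin's top. I'll lift it and locate the stand's boss.

Request:
servo_tool([
  [0.2,0,0,-0.1,0],
  [0.2,0,0,-0.2,0],
  [0.2,0,0,-0.4,0],
  [0.2,0,0,-0.6,0],
  [0.2,0,0,0,0],
])

```text
clock: 6.55
ee_pos: [0.6498, -0.1455, 0.2247]
orientation: [0.002, 0.707, 0.707, 0.002]
contact_force: [0.3, 0.0, -0.8]
grip_width: 0.0363
finger_force: 40.0
```

```bash
cat >> h.py <<'E'
def boss(name,I,s,u0,u1,v0,v1,z=.04,lo=(12,110,60),hi=(35,255,255)):
    m=cv2.inRange(cv2.cvtColor(I[v0:v1,u0:u1],cv2.COLOR_BGR2HSV),lo,hi); m=cv2.morphologyEx(m,cv2.MORPH_CLOSE,np.ones((3,3)))
    c=max(cv2.findContours(m,0,1)[0],key=cv2.contourArea)[:,0]
    W=np.array([onplane(name,u+u0,v+v0,z,s)[:2]*1000 for u,v in c],np.float32); return [np.round(x,1) for x in cv2.minEnclosingCircle(W)], (c.mean(0)+[u0,v0]).round(1), np.round(cv2.minAreaRect(W)[1],1)
E
python3 - <<'E'
from h import *
import pickle
s,D=pickle.load(open("w1.pkl","rb"))
print(boss("top",cv2.imread("pics/top0.png"),None,250,285,160,190))
print(boss("wrist",cv2.imread("pics/w1.png"),s,405,455,225,262))
s=ctrl.sense(); I,D=read_camera("wrist"); P=cloud("wrist",D,s); print(s["ee_pos"],s["contact_force"],s["grip_width"])
cv2.imwrite("pics/w4.png",I[100:])
T=P.copy();m,_,_=extr("wrist",s)
print("tin",blob(P,.648,-.146,.04,.07,.09))
I,D=read_camera("side"); cv2.imwrite("pics/s4.png",cv2.resize(I[80:200,260:380],None,fx=4,fy=4))
E
```

```text
([array([639.6, 164. ]), np.float64(16.1)], array([266.4, 173.9]), array([29.1, 28.6]))
([array([640.3, 164.5]), np.float64(15.0)], array([428.2, 243.3]), array([20.4, 30. ]))
[ 0.64983912 -0.14548449  0.2247367 ] [ 0.32589379  0.01382784 -0.8003391 ] 0.03629165905726945
tin (2282, 'z nan', 'circ', array([ 654.2, -153.3]), 33.6, 'mean', array([nan, nan]), 'rect', [array([ 660.5, -148.1]), array([37.5, 60.4]), np.float64(52.5)])
```

View pics/s4.png

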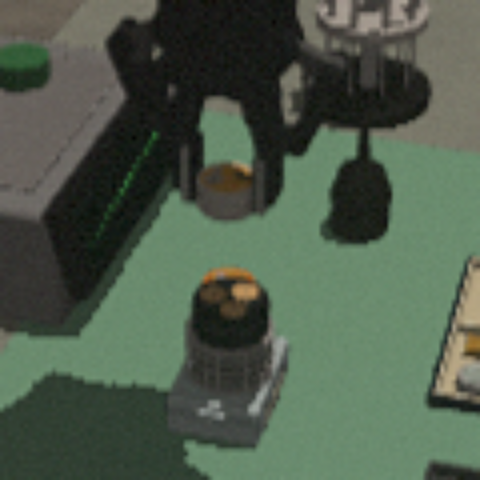

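Lift is clean and the tin stayed put. I'll check how the movement sits in the grip using the saved wrist picture.

```bash
python3 - <<'E'
from h import *
s=ctrl.sense(); I,D=read_camera("wrist"); P=cloud("wrist",D,s)
for z in (.05,.056): print(z, boss("wrist",I,s,260,375,215,320,s["ee_pos"][2]-z), s["ee_pos"])
q=P[255:275,300:330]; print(np.nanmedian(q[...,2])-s["ee_pos"][2])
cv2.imwrite("pics/w5.png",cv2.resize(I[180:350,200:440],None,fx=2.5,fy=2.5))
E
```

```text
0.05 ([array([ 648.5, -141.7]), np.float64(14.7)], array([315.4, 263.5]), array([29.1, 28.9])) [ 0.64853466 -0.14470908  0.22163327]
0.056 ([array([ 648.4, -145.2]), np.float64(15.5)], array([315.4, 263.5]), array([30.5, 30.4])) [ 0.64853466 -0.14470908  0.22163327]
-0.055717360488303586
```

View pics/w5.png

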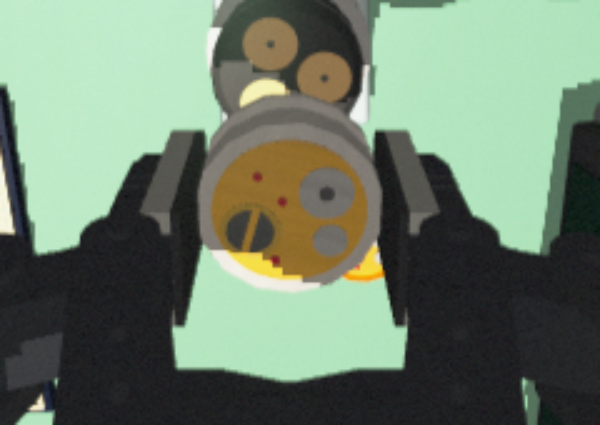

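Held centred: the underside is 75.7 mm ahead of the TCP, with a y offset of -0.5 mm. Moving over the stand (seat at 0.640, 0.164).

Request:
servo_tool([
  [0.2,0.3,0,0,0.3],
  [0.2,0.7,0,0,0],
  [0.2,0.8,0,0,0],
  [0.2,0.8,0,0,0],
  [0.2,0.8,-0.1,0,0],
])

```text
clock: 7.32
ee_pos: [0.6496, 0.0266, 0.2198]
orientation: [-0.0, 0.722, 0.692, -0.001]
contact_force: [0.9, 0.4, 0.0]
grip_width: 0.0361
finger_force: 40.0
```

Request:
servo_tool([
  [0.2,0.8,-0.07,0,0],
  [0.2,0.8,0,0,0],
  [0.2,0.7,0,0.3,0],
  [0.2,0.4,0,0.4,0],
  [0.2,0.08,0,0.5,0],
])

```text
clock: 7.95
ee_pos: [0.652, 0.166, 0.159]
orientation: [-0.0, 0.721, 0.693, -0.0]
contact_force: [-0.2, 0.1, 0.2]
grip_width: 0.0366
finger_force: 40.1
```

Request:
servo_tool([
  [0.2,0,0,0.2,0],
  [0.2,0,0,0,0],
  [0.2,0,0,0,0],
  [0.2,0,0,0,0],
  [0.2,0,0,0,0],
], newtons=60)

```text
clock: 8.57
ee_pos: [0.6528, 0.1642, 0.1516]
orientation: [0.0, 0.722, 0.692, 0.001]
contact_force: [1.1, 0.0, -0.0]
grip_width: 0.0354
finger_force: 59.9
```

```bash
python3 - <<'E'
from h import *
s=ctrl.sense(); I,D=read_camera("wrist"); P=cloud("wrist",D,s); print(s["ee_pos"],s["orientation"])
print(boss("wrist",I,s,260,375,215,320,s["ee_pos"][2]-.0557))
a=I[110:350,200:440]
S,D2=read_camera("side"); print(S.shape); b=cv2.resize(S[220:310,230:320],(240,240)); cv2.imwrite("pics/w6.png",cv2.resize(np.hstack([a,b]),None,fx=1.6,fy=1.6))
E
```

```text
[0.65276591 0.16421537 0.15160822] [1.69330003e-04 7.22074825e-01 6.91814737e-01 5.36944473e-04]
([array([652.6, 164. ]), np.float64(15.4)], array([315.3, 263.6]), array([30.6, 30.3]))
(400, 640, 3)
```

View pics/w6.png

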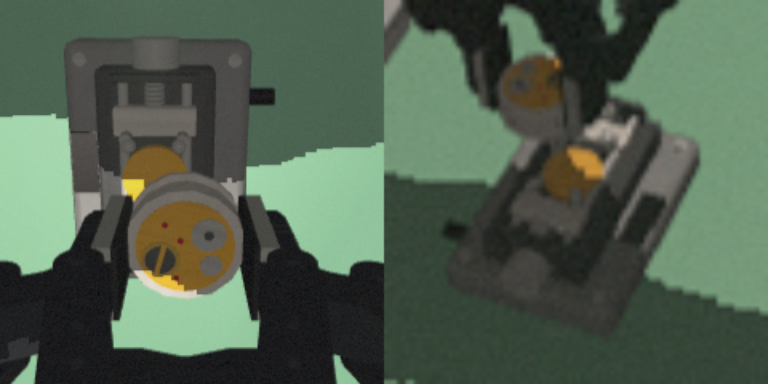

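Crop: the held movement sits to the right of the boss (boss centre near u 297, movement at u 315), so x needs about -13 mm. I'll measure the boss from this closer view.

```bash
python3 - <<'E'
from h import *
s=ctrl.sense()
for u,v in ((275.6,214),(318.8,214),(297.2,201),(280,154),(300+36,154)): print(onplane("wrist",u,v,.04,s).round(4))
I,D=read_camera("wrist"); h=cv2.inRange(cv2.cvtColor(I,cv2.COLOR_BGR2HSV),(12,110,40),(35,255,255))[195:222,265:330]
e=[(np.where(r>0)[0].min()+265,np.where(r>0)[0].max()+265,i+195) for i,r in enumerate(h) if r.any()]
W=np.array([onplane("wrist",u,v,.04,s)[:2] for a,b,v in e[:14] for u in (a,b+1)])
A=np.c_[2*W,np.ones(len(W))]; x=np.linalg.lstsq(A,(W**2).sum(1),rcond=None)[0]; print("boss fit",x[:2],np.sqrt(x[2]+x[0]**2+x[1]**2)); print(e[::3])
E
```

```text
[0.6259 0.1714 0.04  ]
[0.655  0.1701 0.04  ]
[0.641  0.1799 0.04  ]
[0.632  0.2116 0.04  ]
[0.6676 0.2101 0.04  ]
boss fit [0.6404595 0.1673191] 0.013059291021772008
[(np.int64(292), np.int64(302), 201), (np.int64(286), np.int64(307), 204), (np.int64(282), np.int64(312), 207), (np.int64(281), np.int64(313), 210), (np.int64(279), np.int64(315), 213), (np.int64(278), np.int64(316), 216), (np.int64(277), np.int64(302), 219)]
```

Request:
servo_tool([
  [0.2,0.01,-0.14,0,0],
  [0.2,0,-0.1,0.1,0],
  [0.2,0,0,0.2,0],
  [0.2,0,0,0.15,0],
  [0.2,0,0,0,0],
])

```text
clock: 9.35
ee_pos: [0.6401, 0.1651, 0.1272]
orientation: [-0.0, 0.722, 0.692, -0.001]
contact_force: [-0.9, 0.0, -0.4]
grip_width: 0.0358
finger_force: 59.9
```

```bash
python3 - <<'E'
from h import *
s=ctrl.sense(); print(s["ee_pos"],s["contact_force"])
S,D2=read_camera("side"); W,_=read_camera("wrist"); cv2.imwrite("pics/s7.png",np.hstack([cv2.resize(W[150:350,220:420],(400,400)),cv2.resize(S[220:310,230:320],(400,400))]))
E
```

```text
[0.64008302 0.16510713 0.12723534] [-0.88261691  0.0489164  -0.37080601]
```

View pics/s7.png

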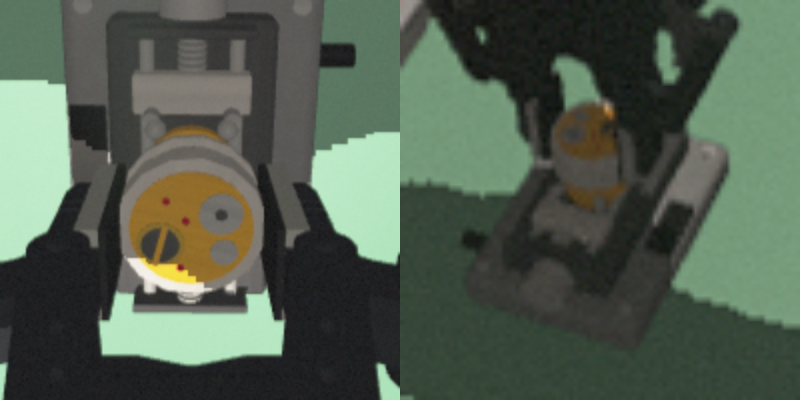

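The movement is centred between the pins (u 315, pins at equal distances either side). Now pressing down.

Request:
servo_tool([
  [0.2,0,0,0.05,0],
  [0.2,0,0,0.05,0],
  [0.2,0,0,0.05,0],
  [0.2,0,0,0.05,0],
  [0.2,0,0,0,0],
])

```text
clock: 10.07
ee_pos: [0.6403, 0.1652, 0.1176]
orientation: [-0.0, 0.722, 0.692, -0.0]
contact_force: [2.0, 0.0, -4.6]
grip_width: 0.0354
finger_force: 60.2
```

Request:
servo_tool([
  [0.2,0,0,0.03,0],
  [0.2,0,0,0.02,0],
  [0.2,0,0,0,0],
  [0.2,0,0,0,0],
  [0.2,0,0,0,0],
])

```text
clock: 10.7
ee_pos: [0.6404, 0.1653, 0.1161]
orientation: [-0.0, 0.722, 0.692, 0.0]
contact_force: [-2.3, -0.2, 4.5]
grip_width: 0.0353
finger_force: 61.1
```

It snapped (the force reversed) and is now resting on the seat. One more small press, then open and rise.

Request:
servo_tool([
  [0.2,0,0,0.04,0],
  [0.2,0,0,0,0],
  [0.2,0,0,0,0],
  [0.2,0,0,-0.06,0],
  [0.2,0,0,0,0],
])

```text
clock: 11.32
ee_pos: [0.6406, 0.1653, 0.1166]
orientation: [0.0, 0.722, 0.692, 0.0]
contact_force: [-0.3, -0.6, -0.9]
grip_width: 0.0355
finger_force: 61.0
```

Request:
servo_tool([
  [0.6,0,0,0,0],
  [0.8,0,0,0,0],
  [0.9,0,0,0,0],
  [0.9,0,0,0,0],
  [0.9,0,0,-0.2,0],
])

```text
clock: 11.95
ee_pos: [0.64, 0.1652, 0.1265]
orientation: [-0.0, 0.722, 0.692, -0.001]
contact_force: [-0.1, 0.1, 0.3]
grip_width: 0.077
finger_force: 0.0
```

Request:
servo_tool([
  [1,0,0,-0.5,0],
  [1,0,0,-0.8,0],
  [1,0,0,-0.8,0],
  [1,0,0,0,0],
  [1,0,0,0,0],
])

```text
clock: 12.58
ee_pos: [0.6402, 0.1654, 0.232]
orientation: [-0.0, 0.722, 0.692, 0.0]
contact_force: [0.4, -0.3, -0.9]
grip_width: 0.0852
finger_force: 0.0
```

```bash
python3 - <<'E'
from h import *
s=ctrl.sense(); print(s["ee_pos"],s["contact_force"])
I,D=read_camera("wrist"); P=cloud("wrist",D,s); b=boss("wrist",I,s,260,375,190,320,.060); print(b)
q=P[int(b[1][1])-6:int(b[1][1])+6,int(b[1][0])-6:int(b[1][0])+6,2]; print(np.nanmedian(q))
cv2.imwrite("pics/w8.png",cv2.resize(I[150:350,215:415],(500,500)))
T=P.copy()
E
```

```text
[0.64024498 0.1654017  0.23199369] [ 0.36614985 -0.33190015 -0.87738522]
([array([640.2, 165. ]), np.float64(15.2)], array([316.5, 199.5]), array([21.4, 29.3]))
0.06022245683681032
```

The movement's top is at z 0.0602, so it is home on the seat. Back to the stack for the tin.

Request:
servo_tool([
  [1,-0.4,0,0,-0.3],
  [1,-0.8,0,0,0],
  [1,-1,0,0,0],
  [1,-1,0,0,0],
  [1,-1,0,0,0],
])

```text
clock: 13.25
ee_pos: [0.6388, -0.0461, 0.2305]
orientation: [-0.001, 0.707, 0.707, -0.001]
contact_force: [1.0, 0.6, 0.2]
grip_width: 0.0851
finger_force: 0.0
```

Request:
servo_tool([
  [1,-0.8,0.16,0,0],
  [1,-0.4,0,0,0],
  [1,-0.2,0,0,0],
  [1,0,0,0,0],
  [1,0,0,0,0],
])

```text
clock: 13.88
ee_pos: [0.6476, -0.1126, 0.2317]
orientation: [-0.0, 0.707, 0.708, 0.0]
contact_force: [-0.3, -0.2, -0.6]
grip_width: 0.0853
finger_force: 0.0
```

```bash
sed -i 's/    m=(np.hypot/    P=np.nan_to_num(P,nan=9.)\n    m=(np.hypot/' h.py; python3 - <<'E'
from h import *
s=ctrl.sense(); I,D=read_camera("wrist"); P=cloud("wrist",D,s); print(s["ee_pos"],s["orientation"])
print("tin",blob(P,.648,-.146,.035,.078,.09)); print("bask",blob(P,.648,-.146,.035,.056,.063)); print("box",blob(P,.648,-.146,.06,.023,.032))
cv2.imwrite("pics/w9.png",cv2.resize(I[100:350,180:460],(784,700))[:600])
E
```

```text
[ 0.64763669 -0.11260142  0.23166431] [-4.81802874e-04  7.06557008e-01  7.07655908e-01  2.80367538e-04]
tin (2318, 'z 82.1', 'circ', array([4812.9, 4395.9]), 6223.3, 'mean', array([706.6, -83.1]), 'rect', [array([4794.8, 4412.3]), array([12446.5,    83.6]), np.float64(47.9)])
bask (535, 'z 60.0', 'circ', array([ 656.5, -152.8]), 38.0, 'mean', array([ 650.8, -129.6]), 'rect', [array([ 660.5, -143.7]), array([42.5, 73.7]), np.float64(63.2)])
box (1334, 'z 27.7', 'circ', array([4839.8, 4400.2]), 6202.0, 'mean', array([ 658.2, -112.7]), 'rect', [array([4800.7, 4435.6]), array([12404. ,   108.5]), np.float64(47.9)])
```

View pics/w9.png

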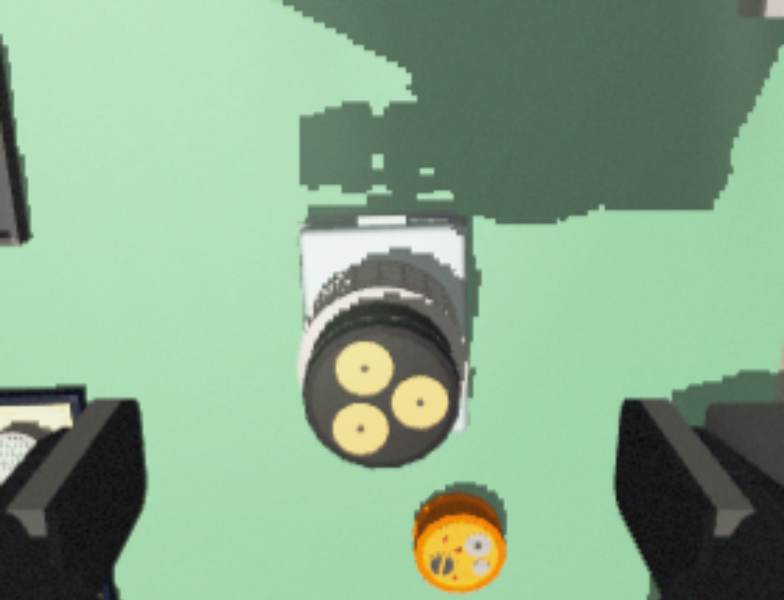

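The tin's top is a dark disc centred at crop (382,389), i.e. pixel (316.4,238.9), with the box edges visible around it.

```bash
sed -i 's/    q=P\[m\];/    m\&=P[...,2]<z1; q=P[m];/' h.py; python3 - <<'E'
from h import *
s=ctrl.sense()
print(onplane("wrist",316.4,238.9,.082,s),[onplane("wrist",180+a/2.8,100+b/2.8,.082,s)[:2].round(4) for a,b in ((303,389),(461,389),(382,468),(382,310))])
# box corners
print([onplane("wrist",180+a/2.8,100+b/2.8,.028,s)[:2].round(4) for a,b in ((303,228),(465,226),(302,340),(466,430))])
I,D=read_camera("wrist"); P=cloud("wrist",D,s); print(blob(P,.648,-.146,.035,.078,.09))
# stations from top
I=cv2.imread("pics/top0.png")
cv2.imwrite("pics/top_st.png",cv2.resize(I[210:285,165:495],None,fx=2.4,fy=2.4,interpolation=2))
E
```

```text
[ 0.64842034 -0.14294394  0.082     ] [array([ 0.6248, -0.143 ]), array([ 0.6721, -0.1429]), array([ 0.6485, -0.1696]), array([ 0.6484, -0.1179])]
[array([ 0.6207, -0.1064]), array([ 0.6777, -0.1056]), array([ 0.6193, -0.1486]), array([ 0.6806, -0.185 ])]
(2322, 'z 82.0', 'circ', array([ 648.2, -169.9]), 48.2, 'mean', array([ 648.9, -146.4]), 'rect', [array([ 651.9, -169.8]), array([96.2, 53.5]), np.float64(89.5)])
```

View pics/top_st.png

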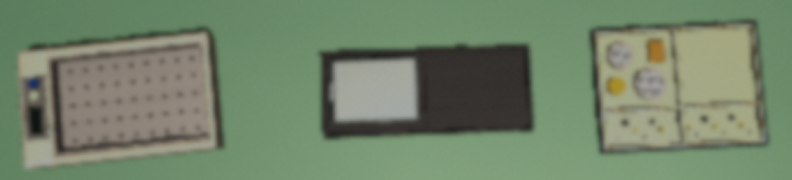

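Request:
servo_tool([
  [1,-0.34,0.02,0,0],
  [1,-0.3,0,0.4,0],
  [1,0,0,0.6,0],
  [1,0,0,0.6,0],
  [1,0,0,0.19,0],
], newtons=30)

```text
clock: 14.6
ee_pos: [0.6467, -0.1477, 0.1392]
orientation: [-0.002, 0.708, 0.706, -0.002]
contact_force: [-0.3, 0.0, -0.5]
grip_width: 0.0853
finger_force: 0.0
```

Request:
servo_tool([
  [1,0,0,0,0],
  [0.8,0,0,0,0],
  [0.7,0,0,0,0],
  [0.6,0,0,0,0],
  [0.4,0,0,0,0],
])

```text
clock: 15.22
ee_pos: [0.6488, -0.1466, 0.1433]
orientation: [0.0, 0.707, 0.707, 0.0]
contact_force: [-1.5, -0.5, 5.6]
grip_width: 0.0464
finger_force: 30.3
```

Request:
servo_tool([
  [0.4,0,0,0,0],
  [0.4,0,0,0,0],
  [0.4,0,0,0,0],
  [0.4,0,0,-0.1,0],
  [0.4,0,0,-0.2,0],
])

```text
clock: 15.85
ee_pos: [0.6481, -0.1466, 0.1574]
orientation: [-0.0, 0.707, 0.707, -0.0]
contact_force: [-2.1, 0.4, -0.7]
grip_width: 0.0463
finger_force: 30.8
```

```bash
cat > ft.py <<'E'
from h import *
def tips(D):
    m=camera_model("wrist"); H=np.array(m["hand_eye"]); v,u=np.mgrid[:400,:640]
    C=np.stack([(u-m["cx"])/m["fx"]*D,(v-m["cy"])/m["fy"]*D,D],-1)@H[:3,:3].T+H[:3,3]
    w=ctrl.sense()["grip_width"]/2
    k=(D>0)&(np.abs(C[...,0])<.02)&(C[...,2]<.09)&(C[...,2]>.03)&(np.abs(C[...,1])>w-.001)&(np.abs(C[...,1])<w+.02)
    return np.percentile(C[k][:,2],[50,90,95,99,100]).round(4)
E
python3 - <<'E'
from ft import *
s=ctrl.sense(); I,D=read_camera("wrist"); P=cloud("wrist",D,s); print(s["ee_pos"],s["contact_force"],s["grip_width"]); print("tips",tips(D))
d=P[262:272,305:325,2]; print("top z rel",np.nanmedian(d)-s["ee_pos"][2])
S,_=read_camera("side"); cv2.imwrite("pics/s10.png",np.hstack([cv2.resize(I[150:350,200:440],(480,400)),cv2.resize(S[80:190,270:350],(290,400))]))
E
```

```text
[ 0.64810169 -0.1465823   0.15736571] [-2.06124623  0.39156538 -0.66223661] 0.04634464022633296
tips [0.0447 0.061  0.0624 0.0664 0.0703]
top z rel -0.06116532321928289
```

View pics/s10.png

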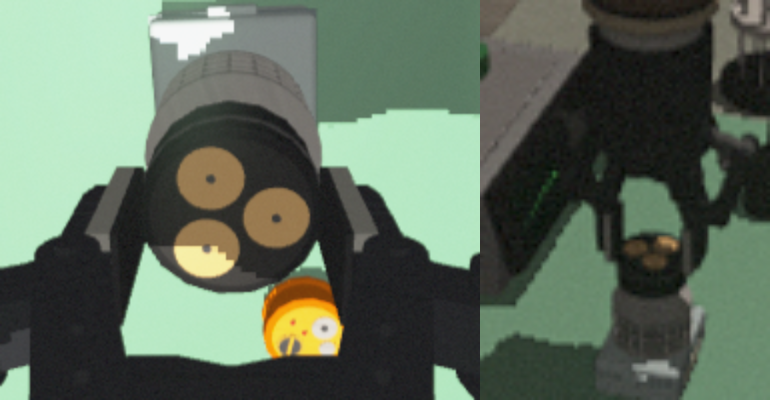

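Tin held: its underside is 83.2 mm ahead of the TCP, with the tips about 14 mm above that. Moving to the tray, at about (0.487, -0.307).

Request:
servo_tool([
  [0.4,0,0,-0.3,0],
  [0.4,-0.1,-0.1,-0.5,0],
  [0.4,-0.4,-0.4,-0.2,0],
  [0.4,-0.6,-0.6,0,0],
  [0.4,-0.6,-0.6,0,0],
])

```text
clock: 16.58
ee_pos: [0.5609, -0.2337, 0.2077]
orientation: [0.0, 0.708, 0.706, -0.0]
contact_force: [0.0, -0.5, -0.9]
grip_width: 0.0465
finger_force: 30.9
```

Request:
servo_tool([
  [0.4,-0.6,-0.6,0,0],
  [0.4,-0.5,-0.5,0,0],
  [0.4,-0.3,-0.3,0,0],
  [0.4,-0.1,-0.12,0,0],
  [0.4,0,0,0,0],
])

```text
clock: 17.2
ee_pos: [0.4875, -0.3063, 0.2074]
orientation: [-0.0, 0.707, 0.707, 0.0]
contact_force: [0.2, 1.0, -0.1]
grip_width: 0.0461
finger_force: 30.9
```

```bash
python3 - <<'E'
from ft import *
s=ctrl.sense(); I,D=read_camera("wrist"); P=cloud("wrist",D,s); print(s["ee_pos"],s["orientation"],s["contact_force"],s["grip_width"])
cv2.imwrite("pics/w11.png",I)
T=cv2.imread("pics/top0.png")
# top view corners of tray outline (crop coords)
for a,b,z in ((677,32,.01),(757,25,.01),(763,103,.01),(683,105,.01),(719,66,.002)): print(onplane("top",165+a/2.4,210+b/2.4,z).round(4))
# tray edge via top depth/color: cream mask
h=cv2.cvtColor(T,cv2.COLOR_BGR2HSV)[212:280,405:490]; m=cv2.inRange(h,(18,40,120),(32,180,255)); ys,xs=np.nonzero(m)
W=np.array([onplane("top",x+405,y+212,.006)[:2]*1000 for x,y in zip(xs,ys)],np.float32); print([np.round(x,1) for x in cv2.minAreaRect(W)],len(W))
E
```

```text
[ 0.48745942 -0.3063297   0.20737407] [-3.97273876e-05  7.07374347e-01  7.06839078e-01  2.22447881e-04] [ 0.15907325  0.98703304 -0.09191873] 0.046118475148802476
[ 0.5194 -0.2669  0.01  ]
[ 0.5256 -0.3472  0.01  ]
[ 0.448  -0.3486  0.01  ]
[ 0.4468 -0.2694  0.01  ]
[ 0.4856 -0.3093  0.002 ]
[array([ 466.6, -265. ]), array([114.2, 154. ]), np.float64(2.3)] 973
```

View pics/w11.png

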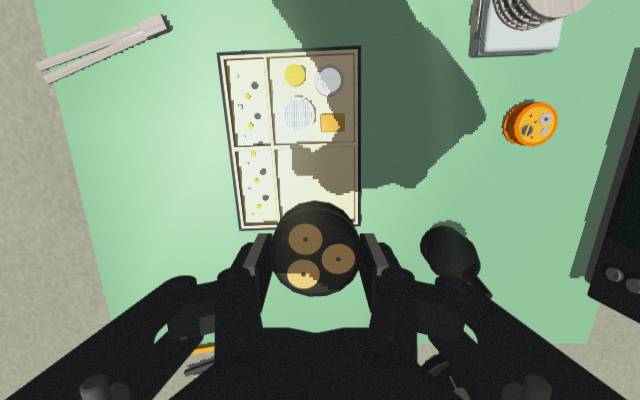

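w11: the tray's outer corners are at (219,53), (360,47), (361,229) and (239,230). The free compartment spans about (274–357, 146–222), and the tin hangs at (316,249).

```bash
python3 - <<'E'
from ft import *
s=ctrl.sense()
for z in(.010,): 
    C=np.array([onplane("wrist",u,v,z,s)[:2] for u,v in((219,53),(360,47),(361,229),(239,230))]); print(C.round(4),C.mean(0), np.linalg.norm(C-np.roll(C,1,0),axis=1))
print("inner", [onplane("wrist",u,v,.010,s)[:2].round(4) for u,v in ((274,146),(356,144),(357,222),(281,224))])
print("tin",onplane("wrist",315.5,248.5,s["ee_pos"][2]-.0612,s))
E
```

```text
[[ 0.4059 -0.1855]
 [ 0.5258 -0.1809]
 [ 0.534  -0.3473]
 [ 0.4107 -0.3484]] [ 0.46910756 -0.26554385] [0.16292481 0.12001435 0.16660444 0.12329283]
inner [array([ 0.4495, -0.2642]), array([ 0.5256, -0.2623]), array([ 0.5297, -0.3397]), array([ 0.4534, -0.3419])]
tin [ 0.48802223 -0.30012587  0.14608401]
```

Request:
servo_tool([
  [0.4,-0.05,0,0.3,0],
  [0.4,0,0,0.6,0],
  [0.4,0,0,0.6,0],
  [0.4,0,0,0.5,0],
  [0.4,0,0,0.3,0],
])

```text
clock: 17.88
ee_pos: [0.4871, -0.308, 0.09]
orientation: [-0.001, 0.707, 0.707, -0.0]
contact_force: [0.2, 1.1, -0.1]
grip_width: 0.0461
finger_force: 30.9
```

Request:
servo_tool([
  [0.4,0,0,0.1,0],
  [0.4,0,0,0.03,0],
  [0.4,0,0,0.02,0],
  [0.4,0,0,0,0],
  [0.4,0,0,0,0],
])

```text
clock: 18.5
ee_pos: [0.4875, -0.3092, 0.0853]
orientation: [0.0, 0.707, 0.707, 0.0]
contact_force: [-0.0, 0.5, 1.0]
grip_width: 0.0463
finger_force: 30.9
```

Request:
servo_tool([
  [0.6,0,0,0,0],
  [0.8,0,0,0,0],
  [1,0,0,0,0],
  [1,0,0,0,0],
  [1,0,0,-0.2,0],
])

```text
clock: 19.12
ee_pos: [0.4868, -0.3088, 0.0946]
orientation: [-0.001, 0.707, 0.707, -0.0]
contact_force: [-0.2, -0.0, -0.2]
grip_width: 0.0854
finger_force: 0.0
```

Request:
servo_tool([
  [1,0,0,-0.6,0],
  [1,0,0,-0.8,0],
  [1,0,0,-0.8,0],
  [1,0,0,0,0],
  [1,0,0,0,0],
])

```text
clock: 19.75
ee_pos: [0.4872, -0.3088, 0.205]
orientation: [0.0, 0.707, 0.707, 0.0]
contact_force: [0.4, -0.0, 0.2]
grip_width: 0.0857
finger_force: 0.0
```

```bash
python3 - <<'E'
from ft import *
s=ctrl.sense(); I,D=read_camera("wrist"); P=cloud("wrist",D,s); print(s["ee_pos"])
print(blob(P,.488,-.305,.03,.02,.03)); cv2.imwrite("pics/w12.png",cv2.resize(I[40:320,180:440],None,fx=2,fy=2)); cv2.imwrite("pics/w12f.png",I)
q=P[:,:,2]; m=(np.hypot(P[...,0]-.488,P[...,1]+.305)<.02); A=np.c_[P[m][:,:2],np.ones(m.sum())]; print("plane",np.linalg.lstsq(A,P[m][:,2],rcond=None)[0])
E
```

```text
[ 0.48719161 -0.30876472  0.20499407]
(2034, 'z 24.1', 'circ', array([ 488.3, -313. ]), 28.2, 'mean', array([ 488.4, -308.3]), 'rect', [array([ 489.5, -312.5]), array([47.3, 56.2]), np.float64(17.3)])
plane [-0.24820588  7.40530337  2.51209696]
```

View pics/w12.png

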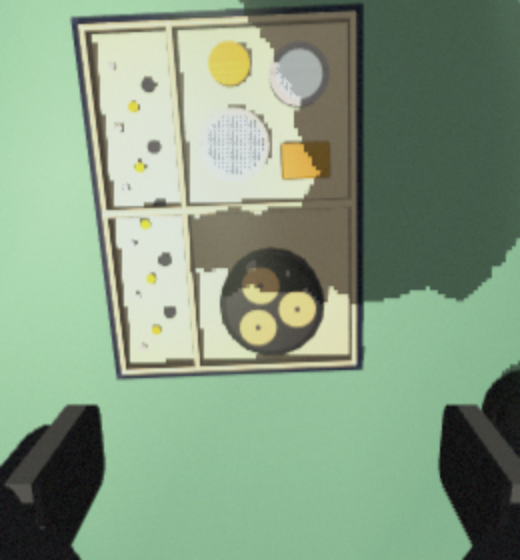

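The tin is inside the free compartment, top at z 24.1 mm and flat, clear of the walls. Back to the stack for the basket.

Request:
servo_tool([
  [1,0.3,0.2,0,0],
  [1,0.6,0.5,0,0],
  [1,0.7,0.6,0,0],
  [1,0.7,0.6,0,0],
  [1,0.7,0.6,0,0],
])

```text
clock: 20.42
ee_pos: [0.6135, -0.1563, 0.2038]
orientation: [-0.001, 0.707, 0.707, -0.0]
contact_force: [0.7, -0.4, 0.7]
grip_width: 0.0854
finger_force: 0.0
```

Request:
servo_tool([
  [1,0.6,0.5,0,0],
  [1,0.3,0.2,0,0],
  [1,0,0,0,0],
  [1,0,0,0,0],
  [1,0,0,0,0],
])

```text
clock: 21.05
ee_pos: [0.6466, -0.1161, 0.2051]
orientation: [0.0, 0.708, 0.706, -0.0]
contact_force: [0.1, 0.6, -0.4]
grip_width: 0.0856
finger_force: 0.0
```

```bash
python3 - <<'E'
from ft import *
s=ctrl.sense(); I,D=read_camera("wrist"); P=cloud("wrist",D,s); print(s["ee_pos"],s["joint_pos"].round(2))
m=(np.hypot(P[...,0]-.648,P[...,1]+.146)<.05)&(P[...,2]>.053)&(P[...,2]<.068); n,l,st,c=cv2.connectedComponentsWithStats(m.astype(np.uint8)); k=1+np.argmax(st[1:,4])
cn=cv2.findContours((l==k).astype(np.uint8),0,1)[0][0][:,0]; W=np.array([onplane("wrist",u,v,.06,s)[:2]*1000 for u,v in cn],np.float32); print("basket",cv2.minEnclosingCircle(W),W.min(0),W.max(0),np.median(P[l==k][:,2]))
m=(P[...,2]>.02)&(P[...,2]<.034)&(np.hypot(P[...,0]-.648,P[...,1]+.146)<.07); n,l,st,c=cv2.connectedComponentsWithStats(m.astype(np.uint8)); k=1+np.argmax(st[1:,4]); print("box",[np.round(x,1) for x in cv2.minAreaRect((P[l==k][:,:2]*1000).astype(np.float32))])
cv2.imwrite("pics/w13.png",I)
E
```

```text
[ 0.64658963 -0.11610252  0.20511159] [-0.23  0.6   0.5   1.64 -0.33  0.99  0.37]
basket ((648.1256103515625, -144.0247039794922), 29.012405395507812) [ 620.5273  -172.33723] [ 675.7365  -115.13738] 0.059742574013659705
box [array([ 648.6, -125. ]), array([59.8, 46.3]), np.float64(0.8)]
```

Basket centre is (0.648, -0.144), top at z 0.060. Descending to TCP z 0.106.

Request:
servo_tool([
  [1,-0.3,0.03,0,0],
  [1,-0.26,0,0.4,0],
  [1,0,0,0.6,0],
  [1,0,0,0.6,0],
  [1,0,0,0.38,0],
], newtons=40)

```text
clock: 21.72
ee_pos: [0.6476, -0.1433, 0.1031]
orientation: [-0.001, 0.708, 0.706, -0.001]
contact_force: [-0.2, 0.6, 0.8]
grip_width: 0.0855
finger_force: 0.0
```

Request:
servo_tool([
  [1,0,0,0,0],
  [0.85,0,0,0,0],
  [0.75,0,0,0,0],
  [0.6,0,0,0,0],
  [0.5,0,0,0,0],
])

```text
clock: 22.35
ee_pos: [0.6496, -0.1423, 0.1073]
orientation: [0.001, 0.707, 0.707, 0.001]
contact_force: [-0.9, 0.0, 6.1]
grip_width: 0.0547
finger_force: 42.4
```

Request:
servo_tool([
  [0.5,0,0,0,0],
  [0.5,0,0,0,0],
  [0.5,0,0,-0.1,0],
  [0.5,0,0,-0.2,0],
  [0.5,0,0,-0.3,0],
])

```text
clock: 22.98
ee_pos: [0.6487, -0.1421, 0.1365]
orientation: [-0.0, 0.707, 0.707, -0.0]
contact_force: [-0.6, 0.5, -0.9]
grip_width: 0.055
finger_force: 42.3
```

Request:
servo_tool([
  [0.5,0,0,-0.6,0],
  [0.5,0,0,-0.4,0],
  [0.5,0,0,-0.2,0],
  [0.5,0,0,0,0],
  [0.5,0,0,0,0],
])

```text
clock: 23.6
ee_pos: [0.6485, -0.1419, 0.1949]
orientation: [-0.001, 0.707, 0.707, -0.0]
contact_force: [0.3, -0.2, -1.6]
grip_width: 0.0548
finger_force: 42.4
```

```bash
python3 - <<'E'
from ft import *
s=ctrl.sense(); I,D=read_camera("wrist"); P=cloud("wrist",D,s); print(s["ee_pos"],s["contact_force"],s["grip_width"]); print("tips",tips(D))
d=P[255:285,295:335,2]; print("top z rel",np.nanmedian(d)-s["ee_pos"][2])
m=(P[...,2]>.02)&(P[...,2]<.034)&(np.hypot(P[...,0]-.648,P[...,1]+.146)<.07); n,l,st,c=cv2.connectedComponentsWithStats(m.astype(np.uint8)); k=1+np.argmax(st[1:,4]); print("box",[np.round(x,1) for x in cv2.minAreaRect((P[l==k][:,:2]*1000).astype(np.float32))])
S,_=read_camera("side"); cv2.imwrite("pics/s14.png",np.hstack([cv2.resize(I[50:350,200:440],(400,500)),cv2.resize(S[80:190,270:350],(360,500))]))
E
```

```text
[ 0.64848434 -0.14193513  0.19493612] [ 0.27698147 -0.20891054 -1.64050869] 0.05476393936426193
tips [0.0431 0.0585 0.0618 0.0656 0.0695]
top z rel -0.04747794481220266
box [array([ 648.8, -130.4]), array([60.6, 57. ]), np.float64(1.8)]
```

View pics/s14.png

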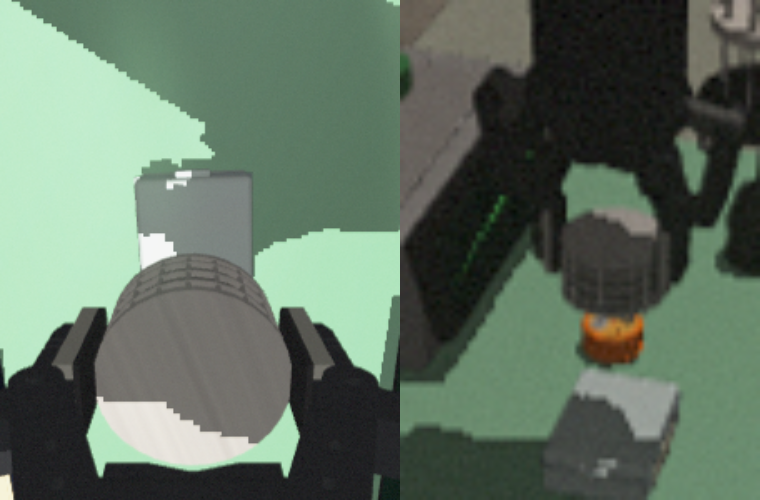

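Picture: the basket is held level (underside 79.5 mm ahead of the TCP) and the box has not moved. I've now viewed 16 pictures, which is over the limit of 14, so I'll view no more and check with depth numbers from here. Computing the tank centre from saved depth.

```bash
python3 - <<'E'
from ft import *
import pickle
P=cloud("top",np.load("top0.npy")); m=(P[...,2]>.022)&(P[...,2]<.04)&(np.abs(P[...,0]-.457)<.06)&(np.abs(P[...,1]-.28)<.09)
n,l,st,c=cv2.connectedComponentsWithStats(m.astype(np.uint8)); k=1+np.argmax(st[1:,4]); print("top floor",[np.round(x,1) for x in cv2.minAreaRect((P[l==k][:,:2]*1000).astype(np.float32))],np.median(P[l==k][:,2]))
s,D=pickle.load(open("w1.pkl","rb")); P=cloud("wrist",D,s); m=(P[...,2]>.022)&(P[...,2]<.04)&(np.abs(P[...,0]-.457)<.06)&(np.abs(P[...,1]-.28)<.09)
n,l,st,c=cv2.connectedComponentsWithStats(m.astype(np.uint8)); k=1+np.argmax(st[1:,4]); print("w1 floor",[np.round(x,1) for x in cv2.minAreaRect((P[l==k][:,:2]*1000).astype(np.float32))],np.median(P[l==k][:,2]))
print([onplane("wrist",u,v,.056,s)[:2].round(4) for u,v in((235,102),(319,93),(328,222),(250,228))],[onplane("top",165+a/2.4,210+b/2.4,.056)[:2].round(4) for a,b in ((55,60),(200,42),(210,138),(62,153))])
E
```

```text
top floor [array([459.1, 273.7]), array([ 88.9, 141. ]), np.float64(5.5)] 0.029894813412150945
w1 floor [array([458.9, 273. ]), array([ 89.5, 143.8]), np.float64(5.5)] 0.029875800104718575
[array([0.4131, 0.3401]), array([0.5021, 0.3488]), array([0.5128, 0.2035]), array([0.4192, 0.1961])] [array([0.4944, 0.342 ]), array([0.5102, 0.2031]), array([0.4188, 0.1925]), array([0.4061, 0.3327])]
```

Tank floor centre is (0.459, 0.2735), yaw 5.5°, with both views agreeing and the size matching. Moving over it, then turning so the tool closes along the tank's y.

Request:
servo_tool([
  [0.5,0.3,-0.1,0,0],
  [0.5,0.6,-0.3,0,0],
  [0.5,0.8,-0.4,0,0],
  [0.5,0.8,-0.4,0,0],
  [0.5,0.8,-0.4,0,0],
])

```text
clock: 24.32
ee_pos: [0.5677, 0.0253, 0.1956]
orientation: [-0.0, 0.707, 0.707, -0.0]
contact_force: [0.1, 0.5, -0.2]
grip_width: 0.0546
finger_force: 42.4
```

Request:
servo_tool([
  [0.5,0.8,-0.4,0,0],
  [0.5,0.8,-0.4,0,0],
  [0.5,0.8,-0.4,0,0],
  [0.5,0.8,-0.4,0,0],
  [0.5,0.8,-0.3,0,0],
])

```text
clock: 24.95
ee_pos: [0.4723, 0.2249, 0.1958]
orientation: [-0.0, 0.707, 0.707, -0.0]
contact_force: [1.0, 0.7, -0.1]
grip_width: 0.055
finger_force: 42.4
```

Request:
servo_tool([
  [0.5,0.6,-0.2,0,0],
  [0.5,0.4,-0.1,0,0],
  [0.5,0,0,0,-0.4],
  [0.5,0,0,0,-0.9],
  [0.5,0,0,0,-0.9],
])

```text
clock: 25.58
ee_pos: [0.4591, 0.2728, 0.1957]
orientation: [0.0, 0.589, 0.808, -0.0]
contact_force: [-0.7, 0.6, -1.1]
grip_width: 0.0549
finger_force: 42.3
```

Request:
servo_tool([
  [0.5,0,0,0,-1],
  [0.5,0,0,0,-1],
  [0.5,0,0,0,-1],
  [0.5,0,0,0,-1],
  [0.5,0,0,0,-1],
])

```text
clock: 26.2
ee_pos: [0.4592, 0.2726, 0.1957]
orientation: [-0.0, 0.278, 0.961, -0.0]
contact_force: [0.2, -0.1, -0.7]
grip_width: 0.055
finger_force: 42.2
```

Request:
servo_tool([
  [0.5,0,0,0,-1],
  [0.5,0,0,0,-1],
  [0.5,0,0,0,-1],
  [0.5,0,0,0,-1],
  [0.5,0,0,0,-0.7],
])

```text
clock: 26.82
ee_pos: [0.4593, 0.2725, 0.1957]
orientation: [-0.0, -0.046, 0.999, -0.0]
contact_force: [0.5, -0.3, -0.1]
grip_width: 0.0549
finger_force: 42.2
```

```bash
cat > go.py <<'E'
import sys
from h import *
s=ctrl.sense(); Rt,p=pose(s); t=np.array(list(map(float,sys.argv[1:4]))); print(p.round(4),"psi",np.degrees(np.arctan2(Rt[1,1],Rt[0,1])).round(2),"w",s["grip_width"],"units",(Rt.T@(t-p)/.05).round(2))
E
python3 go.py .459 .2735 .112
```

```text
[0.4593 0.2725 0.1957] psi 95.32 w 0.05488399729977253 units [0.   0.02 1.67]
```

Request:
servo_tool([
  [0.5,0,0,0.3,0],
  [0.5,0,0,0.5,0],
  [0.5,0,0,0.5,0],
  [0.5,0,0,0.3,0],
  [0.5,0,0,0.07,0],
])

```text
clock: 27.45
ee_pos: [0.4587, 0.2726, 0.1111]
orientation: [-0.001, -0.044, 0.999, -0.001]
contact_force: [-0.5, -0.0, -0.7]
grip_width: 0.0548
finger_force: 42.4
```

Request:
servo_tool([
  [0.5,0,0,0.02,0],
  [0.5,0,0,0.02,0],
  [0.5,0,0,0.01,0],
  [0.5,0,0,0,0],
  [0.5,0,0,0,0],
])

```text
clock: 28.08
ee_pos: [0.4593, 0.273, 0.1101]
orientation: [0.0, -0.045, 0.999, 0.0]
contact_force: [0.5, 0.5, -0.8]
grip_width: 0.0548
finger_force: 42.4
```

No contact yet, so down another millimetre or so.

Request:
servo_tool([
  [0.5,0,0,0.02,0],
  [0.5,0,0,0.01,0],
  [0.5,0,0,0,0],
  [0.5,0,0,0,0],
  [0.5,0,0,0,0],
])

```text
clock: 28.7
ee_pos: [0.4594, 0.273, 0.1092]
orientation: [0.0, -0.045, 0.999, 0.0]
contact_force: [-2.2, -1.8, 8.6]
grip_width: 0.0549
finger_force: 43.5
```

Request:
servo_tool([
  [0.5,0,0,-0.01,0],
  [0.6,0,0,0,0],
  [0.8,0,0,0,0],
  [1,0,0,0,0],
  [1,0,0,0,0],
])

```text
clock: 29.32
ee_pos: [0.4592, 0.273, 0.1087]
orientation: [-0.0, -0.045, 0.999, -0.0]
contact_force: [0.2, -0.8, 0.5]
grip_width: 0.0856
finger_force: 0.0
```

Request:
servo_tool([
  [1,0,0,-0.3,0],
  [1,0,0,-0.6,0],
  [1,0,0,-0.8,0],
  [1,0,0,-0.4,0],
  [1,0,0,0,0],
])

```text
clock: 29.95
ee_pos: [0.4601, 0.2735, 0.2163]
orientation: [0.002, -0.045, 0.999, 0.001]
contact_force: [-0.6, 0.4, -0.4]
grip_width: 0.0854
finger_force: 0.0
```

```bash
python3 - <<'E'
from ft import *
s=ctrl.sense(); I,D=read_camera("wrist"); P=cloud("wrist",D,s); print(s["ee_pos"],s["grip_width"])
m=(P[...,2]>.058)&(P[...,2]<.075)&(np.hypot(P[...,0]-.459,P[...,1]-.273)<.04); n,l,st,c=cv2.connectedComponentsWithStats(m.astype(np.uint8)); k=1+np.argmax(st[1:,4]); q=P[l==k]
A=np.c_[q[:,:2]-q[:,:2].mean(0),np.ones(len(q))]; print(len(q),"mean",q.mean(0).round(4),"plane",np.linalg.lstsq(A,q[:,2],rcond=None)[0].round(4),cv2.minEnclosingCircle((q[:,:2]*1000).astype(np.float32)))
# rack
T=cloud("top",np.load("top0.npy")); t=cv2.imread("pics/top0.png"); g=cv2.cvtColor(t,cv2.COLOR_BGR2HSV)
dark=((g[...,2]<75)|((g[...,1]<60)&(g[...,2]>120))); m=dark&(np.abs(T[...,0]-.465)<.07)&(np.abs(T[...,1]+.0)<.16); n,l,st,c=cv2.connectedComponentsWithStats(m.astype(np.uint8)); k=1+np.argmax(st[1:,4])
cn=cv2.findContours((l==k).astype(np.uint8),0,1)[0][0][:,0]; W=np.array([onplane("top",u,v,.010)[:2]*1000 for u,v in cn],np.float32); print("rack outline",[np.round(x,1) for x in cv2.minAreaRect(W)])
E
python3 go.py .648 -.113 .205
```

```text
[0.46006943 0.27345862 0.2163292 ] 0.08541271968367856
3426 mean [0.4623 0.2744 0.0619] plane [0.0016 0.0008 0.0619] ((463.3273620605469, 274.4322814941406), 28.12641716003418)
rack outline [array([451.6, -15.9]), array([112.8, 285.4]), np.float64(0.2)]
[0.4595 0.2731 0.2149] psi 95.15 w 0.08528378223937376 units [-3.06 -8.03  0.19]
```

The basket is flat on the tank floor (top 0.0619 m, no tilt) and centred. Rotating back and passing over the rack to measure the bay.

Request:
servo_tool([
  [1,0,0,0,0.5],
  [1,0,0,0,1],
  [1,0,0,0,1],
  [1,0,0,0,1],
  [1,0,0,0,1],
])

```text
clock: 30.62
ee_pos: [0.4587, 0.2726, 0.2127]
orientation: [-0.001, 0.268, 0.963, -0.001]
contact_force: [-0.6, -0.1, 0.4]
grip_width: 0.0852
finger_force: 0.0
```

Request:
servo_tool([
  [1,0,0,0,1],
  [1,0,0,0,1],
  [1,0,0,0,1],
  [1,0,0,0,1],
  [1,0,0,0,1],
])

```text
clock: 31.25
ee_pos: [0.4587, 0.2726, 0.2127]
orientation: [-0.0, 0.581, 0.814, -0.001]
contact_force: [0.2, 0.6, 0.0]
grip_width: 0.0857
finger_force: 0.0
```

Request:
servo_tool([
  [1,0,0,0,1],
  [1,0,0,0,1],
  [1,-0.5,0,0,0.4],
  [1,-0.8,0,0,0],
  [1,-0.8,0,0,0],
])

```text
clock: 31.88
ee_pos: [0.46, 0.1654, 0.2132]
orientation: [0.0, 0.707, 0.707, -0.001]
contact_force: [0.3, -0.7, 0.2]
grip_width: 0.0852
finger_force: 0.0
```

Request:
servo_tool([
  [1,-0.8,0,0,0],
  [1,-0.8,0,0,0],
  [1,-0.7,0,0,0],
  [1,-0.4,0,0,0],
  [1,0,0,0,0],
])

```text
clock: 32.5
ee_pos: [0.4596, 0.0304, 0.2136]
orientation: [-0.0, 0.709, 0.706, -0.001]
contact_force: [0.4, 0.1, 0.4]
grip_width: 0.0851
finger_force: 0.0
```

```bash
python3 - <<'E'
from ft import *
import pickle
s=ctrl.sense(); I,D=read_camera("wrist"); cv2.imwrite("pics/w15.png",I); pickle.dump((s,D),open("w15.pkl","wb")); P=cloud("wrist",D,s); print(s["ee_pos"],s["orientation"])
g=cv2.cvtColor(I,cv2.COLOR_BGR2HSV); sat=g[...,1]
reg=(np.abs(P[...,0]-.467)<.065)&(P[...,1]<.12)&(P[...,1]>-.15)&(P[...,2]<.02)&(P[...,2]>-.01)
green=cv2.inRange(g,(40,60,30),(90,255,255))>0
m=reg&~green; m=cv2.morphologyEx(m.astype(np.uint8),cv2.MORPH_OPEN,np.ones((3,3))); n,l,st,c=cv2.connectedComponentsWithStats(m); k=1+np.argmax(st[1:,4]); q=P[l==k]; print(len(q),"rack part",[np.round(x,1) for x in cv2.minAreaRect((q[:,:2]*1000).astype(np.float32))])
# lips: height profile along lines
for y in (-.04,-.06,-.08,-.10):
    r=[]
    for x in np.arange(.41,.53,.003):
        k=(np.abs(P[...,0]-x)<.0015)&(np.abs(P[...,1]-y)<.004); r.append(int(round(np.nanmedian(P[k][:,2])*1000)) if k.any() else -99)
    print(y,r)
for x in (.44,.465,.49):
    r=[]
    for y in np.arange(-.14,.01,.003):
        k=(np.abs(P[...,1]-y)<.0015)&(np.abs(P[...,0]-x)<.004); r.append(int(round(np.nanmedian(P[k][:,2])*1000)) if k.any() else -99)
    print(x,r)
E
```

```text
[0.45963452 0.03042281 0.21355881] [-1.31026319e-04  7.08654879e-01  7.05555074e-01 -5.31841931e-04]
14048 rack part [array([464.7, -25.5]), array([237.2, 125.3]), np.float64(90.0)]
-0.04 [0, 0, 1, 0, 0, 9, 2, 2, 2, 2, 2, 2, 2, 2, 2, 2, 2, 2, 2, 2, 2, 2, 2, 2, 2, 2, 2, 2, 2, 2, 2, 2, 3, 9, 0, 0, 0, 0, 1, 0, 0]
-0.06 [0, 0, 0, 0, 1, 10, 3, 2, 2, 2, 2, 1, 2, 2, 2, 2, 2, 2, 2, 1, 2, 1, 2, 2, 2, 2, 2, 2, 1, 2, 2, 2, 3, 10, 0, 0, 0, 0, 0, 0, 0]
-0.08 [1, 0, 0, 1, 0, 9, 2, 2, 2, 2, 1, 2, 2, 2, 2, 2, 2, 2, 2, 2, 2, 2, 2, 1, 2, 1, 2, 1, 2, 2, 2, 2, 2, 10, 0, 0, 1, 0, 1, 0, 0]
-0.1 [0, 0, 0, 0, 0, 10, 6, 2, 2, 1, 2, 2, 2, 1, 2, 2, 2, 2, 2, 2, 2, 2, 2, 2, 1, 2, 2, 2, 1, 2, 1, 2, 2, 9, 1, 0, 0, 0, 0, 1, 0]
0.44 [1, 1, 0, 1, 0, -99, -99, 10, 6, 2, 2, 2, 2, 2, 1, 2, 2, 2, 2, 2, 2, 2, 2, 2, 2, 2, 1, 2, 2, 2, 2, 2, 2, 2, 2, 2, 2, 2, 2, 2, 2, -99, 10, 8, -99, 26, 29, 29, 30, 29, 30]
0.465 [0, 0, 0, 0, 0, 1, -99, -99, 7, 2, 2, 2, 1, 2, 2, 2, 2, 2, 2, 2, 1, 2, 2, 1, 2, 2, 2, 2, 2, 2, 2, 2, 2, 2, 2, 2, 2, 2, 2, 2, 2, -99, 9, 9, -99, -99, 29, 29, 29, 30, 30]
0.49 [0, 0, 0, 0, 0, 1, -99, 9, 8, 3, 2, 2, 2, 1, 2, 2, 2, 1, 2, 1, 1, 2, 2, 1, 2, 2, 1, 2, 2, 1, 2, 2, 2, 2, 1, 2, 2, 2, 2, 2, 2, -99, 10, 8, -99, -99, 29, 30, 30, 30, 30]
```

Depth shows the free bay clearly: floor at 2 mm, lips at 9–10 mm. Fitting the lip lines for the centre and yaw, and re-measuring the box from the saved view.

```bash
python3 - <<'E'
from ft import *
import pickle
s,D=pickle.load(open("w15.pkl","rb")); P=cloud("wrist",D,s); lip=(P[...,2]>.0075)&(P[...,2]<.0125)
def line(ax,lo,hi,o0,o1):
    m=lip&(P[...,ax]>lo)&(P[...,ax]<hi)&(P[...,1-ax]>o0)&(P[...,1-ax]<o1); q=P[m]; f=np.polyfit(q[:,1-ax],q[:,ax],1); r=np.abs(np.polyval(f,q[:,1-ax])-q[:,ax])<.004; f=np.polyfit(q[r][:,1-ax],q[r][:,ax],1); return f,len(q)
L=line(0,.415,.437,-.11,-.02);H=line(0,.498,.52,-.11,-.02);B=line(1,-.13,-.108,.435,.50);T=line(1,-.022,-.005,.435,.50)
for n,l,c in(("x-",L,-.066),("x+",H,-.066),("y-",B,.467),("y+",T,.467)): print(n,l[0][0].round(4),np.polyval(l[0],c).round(4),l[1])
E
python3 go.py .648 -.10 .205
```

```text
x- -0.027 0.4255 220
x+ -0.0297 0.5083 229
y- 0.0284 -0.1161 196
y+ 0.0248 -0.0133 217
[0.4598 0.0319 0.2136] psi -0.15 w 0.0852637001483951 units [-2.63  3.77  0.17]
```

Bay centre is (0.467, -0.0647), yaw +1.6°, and the lip spans come to 83 by 103 mm as they should. On to the box.

Request:
servo_tool([
  [1,-0.3,0.4,0,0],
  [1,-0.5,0.7,0,0],
  [1,-0.5,0.8,0,0],
  [1,-0.5,0.8,0,0],
  [1,-0.5,0.7,0,0],
])

```text
clock: 33.17
ee_pos: [0.6317, -0.0814, 0.2131]
orientation: [-0.0, 0.707, 0.708, -0.0]
contact_force: [0.2, 1.0, -0.7]
grip_width: 0.0854
finger_force: 0.0
```

Request:
servo_tool([
  [1,-0.3,0.37,0,0],
  [1,0,0,0,0],
  [1,0,0,0,0],
  [1,0,0,0,0],
  [1,0,0,0,0],
])

```text
clock: 33.8
ee_pos: [0.6486, -0.0962, 0.2141]
orientation: [-0.0, 0.707, 0.707, 0.0]
contact_force: [0.6, 1.2, 0.1]
grip_width: 0.0853
finger_force: 0.0
```

```bash
python3 - <<'E'
from ft import *
s=ctrl.sense(); I,D=read_camera("wrist"); P=cloud("wrist",D,s); print(s["ee_pos"])
m=(P[...,2]>.022)&(P[...,2]<.034)&(np.hypot(P[...,0]-.648,P[...,1]+.146)<.07); n,l,st,c=cv2.connectedComponentsWithStats(m.astype(np.uint8)); k=1+np.argmax(st[1:,4]); q=P[l==k]
print("box",[np.round(x,1) for x in cv2.minAreaRect((q[:,:2]*1000).astype(np.float32))],np.median(q[:,2]),st[k])
E
python3 go.py .648 -.146 .09
```

```text
[ 0.64857598 -0.09623127  0.21409739]
box [array([ 649.3, -144.6]), array([59.8, 85.5]), np.float64(2.6)] 0.02765022233826031 [ 284  197   64   81 4683]
[ 0.6487 -0.0964  0.2142] psi 0.0 w 0.08537439618726897 units [-0.99 -0.01  2.48]
```

Request:
servo_tool([
  [1,-0.5,0.0,0,0],
  [1,-0.48,0.01,0.4,-0.3],
  [1,0,0,0.8,0],
  [1,0,0,0.8,0],
  [1,0,0,0.44,0],
], newtons=50)

```text
clock: 34.48
ee_pos: [0.6485, -0.1456, 0.09]
orientation: [-0.001, 0.692, 0.722, -0.001]
contact_force: [0.3, 0.9, 0.6]
grip_width: 0.0854
finger_force: 0.0
```

Request:
servo_tool([
  [1,0,0,0.2,0],
  [1,0,0,0,0],
  [0.85,0,0,0,0],
  [0.75,0,0,0,0],
  [0.6,0,0,0,0],
])

```text
clock: 35.1
ee_pos: [0.65, -0.1462, 0.0832]
orientation: [0.001, 0.692, 0.722, 0.001]
contact_force: [-0.9, 1.0, 6.5]
grip_width: 0.0589
finger_force: 54.5
```

Request:
servo_tool([
  [0.6,0,0,0,0],
  [0.6,0,0,0,0],
  [0.6,0,0,0,0],
  [0.6,0,0,-0.1,0],
  [0.6,0,0,-0.3,0],
])

```text
clock: 35.72
ee_pos: [0.6487, -0.1459, 0.1017]
orientation: [-0.001, 0.692, 0.721, -0.001]
contact_force: [0.6, -0.7, -0.7]
grip_width: 0.0586
finger_force: 53.8
```

Request:
servo_tool([
  [0.6,0,0,-0.4,0],
  [0.6,0,0,-0.3,0],
  [0.6,0,0,0,0],
  [0.6,0,0,0,0],
  [0.6,0,0,0,0],
])

```text
clock: 36.35
ee_pos: [0.6489, -0.146, 0.1361]
orientation: [-0.001, 0.692, 0.722, -0.0]
contact_force: [-0.8, -0.5, -0.8]
grip_width: 0.0586
finger_force: 53.8
```

```bash
cat > bx.py <<'E'
from ft import *
s=ctrl.sense(); I,D=read_camera("wrist"); P=cloud("wrist",D,s); p=s["ee_pos"]; print(p,s["contact_force"],s["grip_width"],"tips",tips(D))
m=(np.abs(P[...,0]-p[0])<.026)&(np.abs(P[...,1]-p[1])<.055)&(P[...,2]-p[2]<-.045)&(P[...,2]-p[2]>-.078); n,l,st,c=cv2.connectedComponentsWithStats(m.astype(np.uint8)); k=1+np.argmax(st[1:,4]); q=P[l==k]
z0=np.median(q[:,2]); q=q[np.abs(q[:,2]-z0)<.004]; A=np.c_[q[:,:2]-q[:,:2].mean(0),np.ones(len(q))]; print("rel top",z0-p[2],"y range",q[:,1].min()-p[1],q[:,1].max()-p[1],"plane",np.linalg.lstsq(A,q[:,2],rcond=None)[0].round(4))
E
python3 bx.py; python3 go.py .467 -.0647 .15
```

```text
[ 0.64890539 -0.14596103  0.13609766] [-0.75082581 -0.47639783 -0.77229543] 0.05858438956680469 tips [0.0435 0.0566 0.0579 0.0616 0.0642]
rel top -0.05546389695405772 y range -0.041309177636060596 0.04416063526150063 plane [-0.0018 -0.0052  0.0806]
[ 0.649  -0.146   0.1361] psi 2.36 w 0.05877301167438066 units [ 1.77 -3.57 -0.27]
```

The box is held level and centred, underside 83.5 mm ahead of the TCP. Moving over the bay.

Request:
servo_tool([
  [0.6,0.15,-0.27,-0.2,0.1],
  [0.6,0.3,-0.6,0,0],
  [0.6,0.3,-0.6,0,0],
  [0.6,0.3,-0.6,0,0],
  [0.6,0.3,-0.6,0,0],
])

```text
clock: 37.02
ee_pos: [0.5122, -0.0817, 0.1473]
orientation: [-0.0, 0.698, 0.717, 0.0]
contact_force: [-0.3, -0.9, -1.3]
grip_width: 0.0585
finger_force: 53.9
```

Request:
servo_tool([
  [0.6,0.3,-0.6,0,0],
  [0.6,0.12,-0.3,0,0],
  [0.6,0,0,0,0],
  [0.6,0,0,0,0],
  [0.6,0,0,0,0],
])

```text
clock: 37.65
ee_pos: [0.4693, -0.0632, 0.1469]
orientation: [0.0, 0.698, 0.716, 0.0]
contact_force: [-0.2, 0.4, -0.8]
grip_width: 0.0586
finger_force: 53.9
```

```bash
python3 bx.py; python3 go.py .467 -.0655 .0885
```

```text
[ 0.46933921 -0.06321774  0.14694447] [-0.15076251  0.38313585 -0.81041076] 0.05864055543486007 tips [0.0437 0.0564 0.0577 0.0619 0.064 ]
rel top -0.05536933877541424 y range -0.041263379552568896 0.044156619500179906 plane [-0.0009 -0.0061  0.0916]
[ 0.4691 -0.0632  0.1468] psi 1.53 w 0.05838801423592927 units [-0.04 -0.04  1.17]
```

Request:
servo_tool([
  [0.6,-0.04,-0.04,0.2,0],
  [0.6,0,0,0.4,0],
  [0.6,0,0,0.4,0],
  [0.6,0,0,0.17,0],
  [0.6,0,0,0,0],
])

```text
clock: 38.33
ee_pos: [0.466, -0.0651, 0.0877]
orientation: [-0.0, 0.698, 0.716, -0.001]
contact_force: [-0.7, -0.7, -0.4]
grip_width: 0.0589
finger_force: 53.9
```

Request:
servo_tool([
  [0.6,0,0,0.03,0],
  [0.6,0,0,0.02,0],
  [0.6,0,0,0,0],
  [0.6,0,0,0,0],
  [0.6,0,0,0,0],
])

```text
clock: 38.95
ee_pos: [0.4665, -0.0647, 0.086]
orientation: [0.0, 0.697, 0.717, 0.0]
contact_force: [-0.4, 0.3, -1.8]
grip_width: 0.0586
finger_force: 53.9
```

Request:
servo_tool([
  [0.6,0,0,0.02,0],
  [0.6,0,0,0,0],
  [0.6,0,0,0,0],
  [0.6,0,0,0,0],
  [0.6,0,0,0,0],
])

```text
clock: 39.58
ee_pos: [0.4665, -0.0647, 0.0851]
orientation: [0.0, 0.697, 0.717, 0.0]
contact_force: [-2.8, 1.0, 5.7]
grip_width: 0.0589
finger_force: 54.7
```

Seated (5.7 N up). Releasing and rising.

Request:
servo_tool([
  [0.75,0,0,0,0],
  [0.9,0,0,0,0],
  [1,0,0,0,0],
  [1,0,0,0,0],
  [1,0,0,-0.2,0],
])

```text
clock: 40.2
ee_pos: [0.466, -0.0648, 0.0948]
orientation: [-0.0, 0.698, 0.717, -0.001]
contact_force: [-0.2, 0.2, 0.3]
grip_width: 0.0854
finger_force: 0.0
```

Request:
servo_tool([
  [1,0,0,-0.6,0],
  [1,0,0,-0.8,0],
  [1,0,0,-0.8,0],
  [1,0.4,0,-0.4,0],
  [1,0.6,0,0,0],
])

```text
clock: 40.83
ee_pos: [0.4659, -0.0151, 0.2273]
orientation: [0.001, 0.698, 0.716, 0.002]
contact_force: [-0.3, 0.6, -0.1]
grip_width: 0.0854
finger_force: 0.0
```

Request:
servo_tool([
  [1,0.6,0,0,0],
  [1,0,0,0,0],
  [1,0,0,0,0],
  [1,0,0,0,0],
  [1,0,0,0,0],
])

```text
clock: 41.45
ee_pos: [0.4643, 0.0144, 0.2249]
orientation: [0.0, 0.698, 0.716, -0.0]
contact_force: [0.6, -0.5, -0.5]
grip_width: 0.0854
finger_force: 0.0
```

```bash
python3 - <<'E'
from ft import *
def rep(n,P,x,y,r,z0,z1):
    m=(P[...,2]>z0)&(P[...,2]<z1)&(np.hypot(P[...,0]-x,P[...,1]-y)<r); q=P[m]
    if len(q)<20: print(n,len(q));return
    A=np.c_[q[:,:2]-q[:,:2].mean(0),np.ones(len(q))]; print(n,len(q),"z",np.median(q[:,2]).round(4),"slope",np.linalg.lstsq(A,q[:,2],rcond=None)[0][:2].round(3),"rect",[np.round(x,1) for x in cv2.minAreaRect((q[:,:2]*1000).astype(np.float32))])
s=ctrl.sense(); print(s["ee_pos"],s["contact_force"]); I,D=read_camera("wrist"); P=cloud("wrist",D,s); rep("box w",P,.467,-.065,.055,.024,.036)
I,D=read_camera("top"); P=cloud("top",D)
rep("mov",P,.64,.165,.019,.055,.066); rep("tin",P,.488,-.307,.024,.017,.03); rep("bask",P,.461,.273,.03,.055,.07); rep("box",P,.467,-.065,.052,.024,.036)
rep("loupe",P,.658,.004,.025,.01,.04); rep("oil",P,.629,.34,.025,.01,.04); rep("orange",P,.679,-.246,.03,.01,.04)
E
```

```text
[0.46425747 0.01439197 0.22491088] [ 0.58606008 -0.51584795 -0.51454618]
box w 4145 z 0.0296 slope [ 0.   -0.01] rect [array([466.4, -63. ]), array([60. , 86.1]), np.float64(1.2)]
mov 186 z 0.0599 slope [-0.007 -0.011] rect [array([639.9, 164.2]), array([35., 35.]), np.float64(44.7)]
tin 308 z 0.024 slope [ 0.001 -0.026] rect [array([ 487.7, -308.2]), array([44.4, 42.9]), np.float64(88.6)]
bask 479 z 0.062 slope [0.013 0.023] rect [array([463.7, 272.8]), array([54.7, 54.6]), np.float64(89.4)]
box 203 z 0.0296 slope [0.002 0.023] rect [array([466.4, -95.6]), array([23.8, 61.3]), np.float64(88.0)]
loupe 113 z 0.0261 slope [ 0.401 -0.128] rect [array([658.4,   4.9]), array([26.5, 25.2]), np.float64(45.1)]
oil 132 z 0.0197 slope [-0.026  0.075] rect [array([628.6, 340.6]), array([31.7, 27.9]), np.float64(88.8)]
orange 193 z 0.0198 slope [ 0.006 -0.04 ] rect [array([ 679.6, -247. ]), array([34.3, 37.2]), np.float64(43.9)]
```

All four pieces are at their right heights and level, and the loupe, oil pot and decoy have not moved. Handing in.

```bash
python3 -c "
from bench import ticket; print(ticket.job_done())"
```

```text
the job is handed in; nothing more can be done
None
```

I handed the job in at about 42 s with all four pieces placed; final depth readings put them at the right heights and level (movement snapped home), with the loupe, oil pot and orange look-alike unmoved, but I viewed 16 pictures against the limit of 14.

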